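# Pack the self-inking stamp under the caddy's swing-up tray

### The job

Put the black self-inking stamp away in the desk caddy: swing the caddy's top tray up and back until it stays open, stand the stamp upright on the floor of the rear bay underneath, then lower the tray again until it is fully closed, without letting it slam. A steel tin is loose in the same bay and in the way: slide it aside against one end of the bay to make room; it stays in the bay, flat on the floor. Leave the other things on the desk where they are.

Things in the scene. Friction and masses are not known exactly. Their poses are not given: they have to be found in the camera images.
- caddy: Grey plastic desk caddy, fixed: open compartment 180 (x) x 200 (y) x 80 mm high, walls and floor 5 mm; a tray of the same outline lies on its rim. Origin: centre of its underside; x from its front (robot side) to its back, y left, z up. Note pads (26 mm high) fill the front half; a cross wall 30 mm high at x = -14 to -10 mm parts them from the rear bay.
- bay (a point): Centre of the rear bay's floor, 37.5 mm behind the caddy's origin, 5 mm up; axes as the caddy's. The bay is 95 mm (x) by 190 mm (y). The open tray overhangs its back half: tray front edge 5 mm behind this point, tray underside 128 mm above the desk. So reach in with the hand leaning back to the front by 30 to 40 degrees.
- pivot (a point): Lower pivot line of the tray's swing arms, on the caddy's middle plane: 75 mm behind the caddy's origin and 40 mm up; the arms turn about the caddy's y axis.
- arms (a joint): Swing arms, rad: 0 = tray closed, 1.396 = open against its stop. The tray (0.3 to 0.65 kg) stays level on parallel arms 110 mm long. At angle q it has moved 110*(sin(q-1.047)+0.866) mm along the caddy's +x and 110*(cos(q-1.047)-0.5) mm up from closed. The arms are upright at 1.047: below that its weight shuts it, above it holds it open.
- tray_grip (a point): Middle of the tray's handle: a level bar 14 x 14 mm, along the caddy's y, free between two posts 102 mm apart. It lies over the tray's middle, 60 mm above the tray's underside (140 mm above the desk when closed, straight above the caddy's origin), 45 mm clear below. Axes as the caddy's; moves with the tray.
- tin: Plain closed steel tin, 80 x 80 x 50 mm high, 0.24 to 0.39 kg, loose on the rear bay's floor near its middle (hidden under the tray at first), sides along the bay's. The gap on each side is too narrow for the stamp until the tin is slid against an end wall (y) of the bay. Too wide to grip. Origin: centre of its underside.
- stamp: Black plastic self-inking stamp standing on the desk, 0.14 to 0.28 kg: foot 60 (x) x 76 (y) x 30 mm high, a step 44 x 56 mm up to 36 mm, then an upright grip 26 (x) x 24 (y) mm up to 71 mm. Origin: centre of its underside, z up. It fits in the rear bay beside the tin with its long side (y) along the caddy's y.
- glue_stick: Bystander: white glue stick, upright, 28 mm diameter, 95 mm high; origin at its underside.
- clip_jar: Bystander: round clear jar with black cap, 56 mm diameter, 60 mm high; origin at its underside.
- mug: Bystander: white mug, 82 mm diameter, 95 mm high; origin at its underside.
- stapler: Bystander: black stapler, 140 x 36 x 51 mm; origin at its underside.
- mouse: Bystander: black computer mouse, 105 x 60 x 33 mm; origin at its underside.
- calculator: Bystander: grey calculator, 140 x 85 x 16 mm, lying beyond the caddy; origin at its underside.
There are look-alikes about, which are no part of the job. Leave any blue or turquoise look-alike of the stamp alone.

How it is judged:
By the outcome, as a careful person would: the job done as asked, in the order asked, and still so for the second after the job is handed in, with the robot touching nothing.
It also fails if it takes over 72 s, if anything falls off the work surface, if the arm or the gripper's body presses on something with over 40 N, if the wrist force passes 120 N, or if a joint passes its speed limit or range.

### The arm

A 6-joint arm with a two-finger parallel gripper is mounted at the origin on the work surface. World frame = base frame: x ahead of the robot, y to its left, z up, the work surface at z = 0. Lengths are in m, angles in rad, forces in N, time in s.
With the tool pointing down it reaches from about 0.375 to 0.9 m from the base axis. Payload 3.1 kg.
Tool frame: the origin (TCP) lies between the finger pads; the fingertips stand 22 mm ahead of it and the grasp point (between the pads) lies 3 mm ahead of it; z points along the fingers, y is the direction in which the jaws open and shut (so a half turn about z gives the same grasp; the last joint's range is limited). The gripper opens to 85 mm and grips with 20 to 120 N. Pads are 22 mm wide; open, the fingers measure 114 mm over their backs; the gripper's body (76 mm by 85 mm) begins 54 mm behind the grasp point. The pads swing forward as they close: fully open they stand 13 mm farther back than shut.
Start: joints at [1.103, 0.527, 1.433, -0, 1.181, -0.178], TCP at [0.178, 0.599, 0.253] pointing down, gripper open.
Joint ranges: [-3.08, 3.08], [-0.75, 2.2], [0.22, 2.44], [-1.43, 4.57], [0, 2.65], [-2.85, 2.85]. Speed limits (rad/s): [2.79, 2.79, 3.14, 3.14, 3.14, 3.14].

### API

Orientations are given as a unit quaternion [x, y, z, w].
In Python, from station import status, snapshot, manip gives the robot as it stands.
- The arm moves only by the tool move_arm, never from a script. Its argument "plan" is a list that holds one entry, the list of rows, each a list of 7 numbers: the turn, a rotation vector about the tool's x, y, z scaled (see below), then the shift along the tool's x, y, z scaled (see below), then the closure, from 0 (fully open) to 1 (shut). A call has exactly 8 rows; each row is the pose to reach, as a shift and turn from the pose commanded when the call began, along the tool's axes at that moment; what a row does not reach only later rows make up. The controller multiplies each number of a shift by 100 mm and each number of a turn by pi/4 rad. A row lasts 1/8 s, in which the tool goes at most 62.5 mm and 10.7 degrees, less where a joint would pass 70% of its speed; a pose out of reach is approached as far as the arm can. A call with a number of a shift or a turn outside -1 to 1 is refused whole. A call with a gripper value outside its range is refused whole. The fingers move at their own pace and stop on an object; "force" is the grip in N (left out, the last holds). Time passes only in rows, so rows that repeat a pose let the fingers close, or fill a call up. It gives the time, the measured TCP pose, the force and the opening at its end, in the units of the state.
- status.sense(): the state, without advancing time (a new reading comes with each control period).
- snapshot(name): name is "scene" or "top" or "wrist"; returns a dict with "img" (420x560x3 uint8, red, green, blue), "depth" (420x560 float32, m along the optical axis (not along the pixel's ray), 0 where there is no reading), "mtx" (3x3 intrinsics, pixels), "T" (4x4, takes a point from camera to world coordinates). Camera axes: x right, y up, looking along -z (the intrinsics and any distortion apply to the point x, -y, -z); pixel columns grow to the right and rows downward; lengths in m; the calibration is good to about 2 mm. The wrist camera is an equidistant fisheye: a pixel r from the principal point sees the ray r / f radians off the axis. A picture is of the moment at which its call begins.
- manip.sign_off(): hands the job in, once; it reports no verdict.
The state is a dict: "t": time; "q": joint angles; "qd": joint speeds; "tau": joint torques, N m; "tcp_pos": TCP position; "tool_rot": TCP orientation; "force": force on the tool from outside, world axes, zero at the start; "ft_torque": the same for the moment, N m; "finger_gap": opening from 0.0 (shut) to 1.0 (fully open).
Only numpy, scipy, OpenCV 4.12 (cv2) and the standard library are available. Lean on these libraries where they do the work, as an engineer would, in place of code of your own. Each camera call takes 0.05 s, during which the arm holds its last target. There are 200 camera calls.

## Working session

There is one attempt and no reset: what is moved stays moved. The work goes in short steps, Python scripts to look and compute and a tool call to move; the robot and the scene stay as the last step left them, time stands still between calls to the robot, and variables do not carry over. Pictures are saved under pics/ and viewed, on a budget of 10 in all, crops included, one or two more only if the job needs it, and the job is handed in when it is done.

Besides the shell and the picture viewer there is one more tool, called after "Emit:" as name(argument=value, ...), one argument or row to a line, values as JSON. move_arm: Moves the arm, as the interface text tells. Its arguments: {"type":"object","properties":{"plan":{"type":"array"},"force":{"type":"number"}},"required":["plan"]}

```bash
ls; mkdir -p pics; python3 - <<'E'
from station import status, snapshot, manip
import cv2,numpy as np
s=status.sense();print(s)
a=[]
for n in("scene","top"):
    d=snapshot(n);np.savez(f"pics/{n}0.npz",**d);cv2.imwrite(f"pics/{n}0.png",d["img"][...,::-1]);print(n,d["mtx"],d["T"].round(3), d["depth"].min(),d["depth"].max())
E
```

```text
pics
{'t': 0.0, 'q': array([ 1.10348981e+00,  5.28484579e-01,  1.43388063e+00,  2.25095770e-06,
        1.18137390e+00, -1.78505017e-01]), 'qd': array([ 1.00118595e-03, -8.37767677e-05, -1.04489110e-03,  3.23877117e-04,
       -8.20645273e-04,  9.48247506e-04]), 'tau': array([ 1.14545583e-04, -4.42349946e+01, -1.78022522e+01, -2.47319131e-04,
        8.59510998e-03, -2.46893652e-07]), 'tcp_pos': array([0.17767843, 0.59853325, 0.25232913]), 'tool_rot': array([ 1.43899783e-01,  9.89591684e-01, -1.01742874e-03, -3.41546829e-04]), 'force': array([0.02945849, 1.07598168, 0.3413254 ]), 'ft_torque': array([-0.00595539, -0.04016732, -0.00164615]), 'finger_gap': 1.002334536691769}
scene [[444.09615448   0.         274.91437163]
 [  0.         444.09615448 203.35255592]
 [  0.           0.           1.        ]] [[ 0.294 -0.735  0.611  1.284]
 [ 0.956  0.23  -0.184 -0.268]
 [-0.005  0.638  0.77   1.024]
 [ 0.     0.     0.     1.   ]] 0.0 3.7487845
top [[471.03463346   0.         280.70980157]
 [  0.         471.03463346 207.82476045]
 [  0.           0.           1.        ]] [[ 0.011  0.985 -0.171  0.361]
 [-1.     0.015  0.026 -0.015]
 [ 0.028  0.171  0.985  1.33 ]
 [ 0.     0.     0.     1.   ]] 0.0 2.3475385
```

View pics/top0.png

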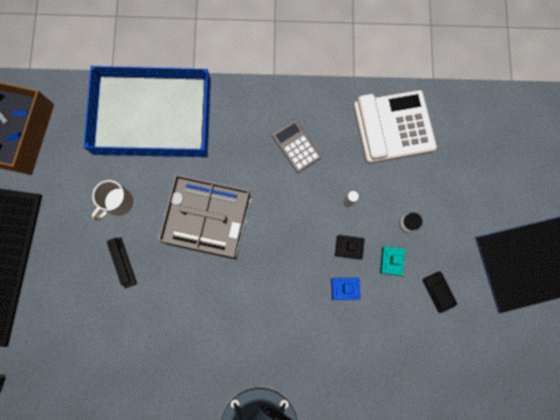

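View pics/scene0.png

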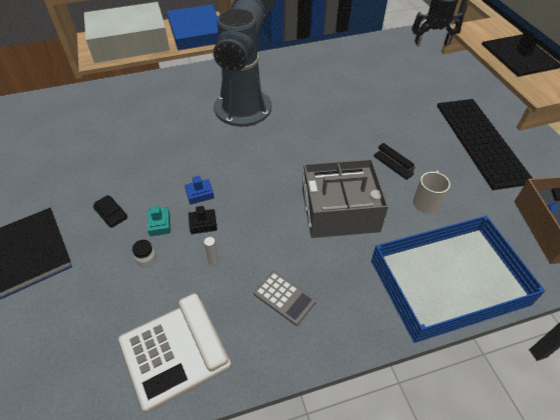

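The top view shows the caddy at (205,217), its handle bar around (203,214). There are three stamp shapes: black (350,246), turquoise (393,261) and blue (346,288). Only the one at (350,246) is black, so that's my target. I'll confirm it in a crop and measure.

```bash
cat > h.py <<'E'
import numpy as np,cv2
from scipy.spatial.transform import Rotation as R
def cloud(d):
    h,w=d["depth"].shape;v,u=np.mgrid[:h,:w];m=d["mtx"];z=d["depth"]
    p=np.stack([(u-m[0,2])/m[0,0]*z,-(v-m[1,2])/m[1,1]*z,-z],-1)
    return p@d["T"][:3,:3].T+d["T"][:3,3]
def rect(P):
    c,s,a=cv2.minAreaRect((P[:,:2]*1000).astype(np.float32));return np.round(c,1),np.round(s,1),round(a,1)
E
python3 - <<'E'
from h import *
cs=[]
for n in("top","scene"):
    d=dict(np.load(f"pics/{n}0.npz"));P=cloud(d);img=d["img"].astype(int)
    Z=P[...,2]; ok=d["depth"]>0
    # floor check
    reg=lambda x0,x1,y0,y1,z0,z1: ok&(P[...,0]>x0)&(P[...,0]<x1)&(P[...,1]>y0)&(P[...,1]<y1)&(Z>z0)&(Z<z1)
    if n=="top":
        print("stamp approx",P[246,350],"caddy",P[217,205],"desk",P[300,250])
        b=P[246,350].copy();c=P[217,205].copy()
    dark=img.max(-1)<70
    for z0,z1 in((.015,.033),(.05,.08)):
        m=reg(b[0]-.06,b[0]+.06,b[1]-.06,b[1]+.06,z0,z1)&dark
        if m.sum()>5: print(n,"stamp",z0,m.sum(),rect(P[m]),np.median(P[m],0))
    for z0,z1 in((.07,.5),(.09,.105),(.12,.16)):
        m=reg(c[0]-.15,c[0]+.15,c[1]-.14,c[1]+.14,z0,z1)
        if m.sum()>5: print(n,"caddy",z0,m.sum(),rect(P[m]),np.median(P[m],0))
d=np.load("pics/top0.npz");cv2.imwrite("pics/crop.png",np.hstack([cv2.resize(d["img"][150:270,150:260,::-1],None,fx=3.5,fy=3.5,interpolation=2),cv2.resize(d["img"][200:320,300:420,::-1],None,fx=3.5,fy=3.5,interpolation=2)[:420,:400]]))
E
```

```text
stamp approx [ 0.47836252 -0.23415356  0.07422563] caddy [0.54892664 0.15390715 0.08893137] desk [0.33195876 0.03305642 0.00095142]
top stamp 0.015 269 (array([ 481.5, -240.9]), array([76.5, 58.1]), 82.9) [ 0.47473458 -0.23166411  0.02924703]
top stamp 0.05 100 (array([ 482.3, -241.5]), array([25.3, 25.5]), 81.8) [ 0.48137903 -0.23998674  0.06981792]
top caddy 0.07 5499 (array([552. , 154.1]), array([209.6, 180.7]), 78.4) [0.54913065 0.1546817  0.08645232]
top caddy 0.09 1103 (array([550.3, 154.4]), array([209.6, 177.2]), 78.4) [0.53894536 0.15375247 0.09445023]
top caddy 0.12 302 (array([550.7, 154.4]), array([197.8, 177.4]), 78.4) [0.55067258 0.1539999  0.14629045]
scene stamp 0.015 260 (array([ 486.1, -245.3]), array([74.1, 65.4]), 83.3) [ 0.50732712 -0.24742026  0.02861665]
scene stamp 0.05 97 (array([ 486.1, -244.8]), array([23.4, 28.8]), 73.7) [ 0.49313993 -0.24560914  0.06868762]
scene caddy 0.07 4455 (array([552.9, 148.2]), array([207.2, 187.1]), 78.5) [0.55910771 0.14561674 0.09027429]
scene caddy 0.09 1156 (array([553.3, 147.6]), array([204. , 185.2]), 79.6) [0.54751462 0.15056289 0.09542423]
scene caddy 0.12 319 (array([552.4, 149.9]), array([118.6,  21.6]), 80.1) [0.55526634 0.14835131 0.14399606]
```

View pics/crop.png

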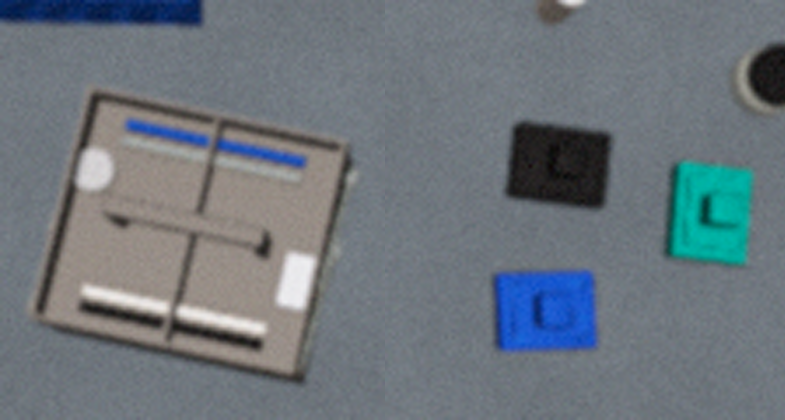

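The crop confirms the black stamp, with the blue and turquoise look-alikes separate. I'll write a planner helper that only prints numbers.

```bash
cat >> h.py <<'E'
C=np.array([.552,.151,0]);PSI=np.radians(-11.6)
RC=R.from_euler('z',PSI).as_matrix()
def cad(x,y,z): return C+RC@np.array([x,y,z])/1000.   # caddy mm -> world
def ori(jaw_deg,lean_deg=0):
    """jaw axis azimuth; lean: hand leans back along the horizontal normal (jaw-90)"""
    a=np.radians(jaw_deg);y=np.array([np.cos(a),np.sin(a),0]);f=np.array([np.cos(a-np.pi/2),np.sin(a-np.pi/2),0])
    l=np.radians(lean_deg);z=np.sin(l)*f-np.cos(l)*np.array([0,0,1]);return np.c_[np.cross(y,z),y,z]
def tcp(g,Rm): return np.asarray(g)-.003*Rm[:,2]       # grasp point -> TCP
def now():
    from station import status
    s=status.sense();return s["tcp_pos"],R.from_quat(s["tool_rot"]).as_matrix()
def chain(ts,p=None,Rm=None):
    if p is None: p,Rm=now()
    for q,Q in ts:
        rv=R.from_matrix(Rm.T@Q).as_rotvec()/(np.pi/4);sh=Rm.T@(q-p)/.1
        print(np.r_[rv,sh].round(2).tolist());p,Rm=q,Q
def arc(q): return 110*(np.sin(q-1.047)+.866),110*(np.cos(q-1.047)-.5)
E
python3 - <<'E'
from h import *
p0,R0=now()
g=tcp(cad(0,0,140),ori(-11.6));print(g)
hi=g+[0,0,.09]
w=lambda f,a:(p0+(hi-p0)*f,ori(a))
chain([w(.18,50),w(.4,10),w(.64,-11.6),w(.84,-11.6),w(1,-11.6)])
E
```

```text
[0.552 0.151 0.143]
[-0.0, 0.0, 0.52, -0.88, -0.58, 0.04]
[0.0, 0.0, 0.89, -1.26, -0.22, 0.04]
[0.0, 0.0, 0.48, -1.21, 0.7, 0.05]
[0.0, 0.0, 0.0, -0.73, 0.91, 0.04]
[0.0, 0.0, 0.0, -0.58, 0.73, 0.03]
```

Emit:
move_arm(
  plan=[
    [[0, 0, 0.08, -0.12, -0.08, 0, 0], [0, 0, 0.2, -0.32, -0.2, 0, 0], [0, 0, 0.35, -0.55, -0.35, 0, 0], [0, 0, 0.48, -0.75, -0.5, 0.02, 0], [0, 0, 0.52, -0.88, -0.58, 0.04, 0], [0, 0, 0.52, -0.88, -0.58, 0.04, 0], [0, 0, 0.52, -0.88, -0.58, 0.04, 0], [0, 0, 0.52, -0.88, -0.58, 0.04, 0]],
  ],
)

```text
t: 1.1
tcp_pos: [0.2453, 0.5191, 0.2493]
tool_rot: [0.341, 0.94, 0.0, -0.0]
force: [-0.1, 1.1, -0.0]
finger_gap: 0.997
```

Emit:
move_arm(
  plan=[
    [[0, 0, 0.15, -0.15, -0.03, 0, 0], [0, 0, 0.35, -0.35, -0.06, 0, 0], [0, 0, 0.55, -0.6, -0.1, 0, 0], [0, 0, 0.75, -0.8, -0.15, 0, 0], [0, 0, 0.89, -1, -0.17, 0.04, 0], [0, 0, 0.89, -1, -0.17, 0.04, 0], [0, 0, 0.89, -1, -0.17, 0.04, 0], [0, 0, 0.89, -1, -0.17, 0.04, 0]],
  ],
)

```text
t: 2.1
tcp_pos: [0.311, 0.4419, 0.2455]
tool_rot: [0.642, 0.767, 0.0, -0.0]
force: [0.2, 0.3, 0.7]
finger_gap: 0.998
```

```bash
python3 - <<'E'
from h import *
p0,R0=now();print(p0,R0.round(2).tolist())
g=tcp(cad(0,0,140),ori(-11.6));hi=g+[0,0,.09]
w=lambda f,a:(p0+(hi-p0)*f,ori(a))
chain([w(.33,-11.6),w(.67,-11.6),w(1,-11.6)])
E
```

```text
[0.31099684 0.44193186 0.24545563] [[-0.18, 0.98, 0.0], [0.98, 0.18, 0.0], [0.0, 0.0, -1.0]]
[0.0, -0.0, 0.48, -1.08, 0.61, 0.04]
[0.0, 0.0, 0.0, -0.8, 1.0, 0.04]
[0.0, 0.0, 0.0, -0.78, 0.97, 0.04]
```

Emit:
move_arm(
  plan=[
    [[0, 0, 0.1, -0.15, 0.1, 0, 0], [0, 0, 0.25, -0.4, 0.25, 0, 0], [0, 0, 0.4, -0.65, 0.4, 0, 0], [0, 0, 0.48, -0.9, 0.55, 0.04, 0], [0, 0, 0.48, -1, 0.61, 0.04, 0], [0, 0, 0.48, -1, 0.61, 0.04, 0], [0, 0, 0.48, -1, 0.61, 0.04, 0], [0, 0, 0.48, -1, 0.61, 0.04, 0]],
  ],
)

```text
t: 3.1
tcp_pos: [0.3883, 0.354, 0.2414]
tool_rot: [0.774, 0.633, 0.0, -0.0]
force: [0.4, -0.3, 0.3]
finger_gap: 1.0
```

Emit:
move_arm(
  plan=[
    [[0, 0, 0, -0.1, 0.15, 0, 0], [0, 0, 0, -0.3, 0.4, 0, 0], [0, 0, 0, -0.5, 0.65, 0, 0], [0, 0, 0, -0.7, 0.9, 0.04, 0], [0, 0, 0, -0.82, 1, 0.04, 0], [0, 0, 0, -0.82, 1, 0.04, 0], [0, 0, 0, -0.82, 1, 0.04, 0], [0, 0, 0, -0.82, 1, 0.04, 0]],
  ],
)

```text
t: 4.1
tcp_pos: [0.4698, 0.2537, 0.2374]
tool_rot: [0.774, 0.633, 0.0, -0.0]
force: [-0.0, 0.4, -0.1]
finger_gap: 0.997
```

Emit:
move_arm(
  plan=[
    [[0, 0, 0, -0.1, 0.15, 0, 0], [0, 0, 0, -0.3, 0.4, 0, 0], [0, 0, 0, -0.5, 0.65, 0, 0], [0, 0, 0, -0.7, 0.9, 0.04, 0], [0, 0, 0, -0.82, 0.97, 0.04, 0], [0, 0, 0, -0.82, 0.97, 0.04, 0], [0, 0, 0, -0.82, 0.97, 0.04, 0], [0, 0, 0, -0.82, 0.97, 0.04, 0]],
  ],
)

```text
t: 5.1
tcp_pos: [0.5483, 0.154, 0.2334]
tool_rot: [0.774, 0.633, -0.0, -0.0]
force: [-1.2, 0.1, 0.8]
finger_gap: 0.999
```

```bash
python3 - <<'E'
from h import *
from station import snapshot
g=tcp(cad(0,0,140),ori(-11.6));p0,R0=now();print(p0,g)
chain([(g,ori(-11.6))])
d=snapshot("wrist");np.savez("pics/w1.npz",**d)
print(d["mtx"],d["T"].round(3))
# fisheye projection helper check of handle & rim
def proj(P):
    c=(np.linalg.inv(d["T"])@np.r_[P,1])[:3];v=np.array([c[0],-c[1],-c[2]]);th=np.arccos(v[2]/np.linalg.norm(v));r=d["mtx"][0,0]*th;n=np.hypot(v[0],v[1]);return np.array([d["mtx"][0,2]+r*v[0]/n,d["mtx"][1,2]+r*v[1]/n])
im=d["img"][...,::-1].copy()
for q in [(0,0,147),(0,44,147),(0,-44,147)]:
    u=proj(cad(*q)).astype(int);print(u);cv2.circle(im,tuple(int(k) for k in u),3,(0,0,255),1)
cv2.imwrite("pics/w1.png",im)
E
```

```text
[0.5483147  0.15395511 0.23343522] [0.552 0.151 0.143]
[-0.0, -0.0, 0.0, -0.02, 0.04, 0.9]
[[325.1922621    0.         279.75481603]
 [  0.         325.1922621  211.54251435]
 [  0.           0.           1.        ]] [[ 0.98   0.189  0.066  0.565]
 [-0.201  0.925  0.322  0.238]
 [ 0.    -0.329  0.944  0.353]
 [ 0.     0.     0.     1.   ]]
[286 233]
[286 170]
[285 287]
```

View pics/w1.png

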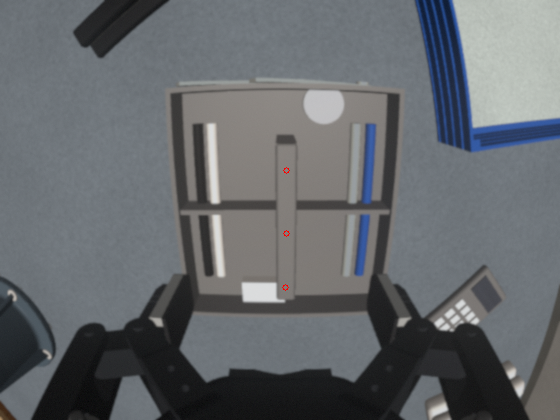

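The wrist view shows the handle bar running from (287,140) to (285,298). My predicted axis points fall on it, so I descend and grip.

Emit:
move_arm(
  plan=[
    [[0, 0, 0, -0.02, 0.04, 0.15, 0], [0, 0, 0, -0.02, 0.04, 0.35, 0], [0, 0, 0, -0.02, 0.04, 0.55, 0], [0, 0, 0, -0.02, 0.04, 0.75, 0], [0, 0, 0, -0.02, 0.04, 0.9, 0], [0, 0, 0, -0.02, 0.04, 0.9, 0], [0, 0, 0, -0.02, 0.04, 0.9, 0.5], [0, 0, 0, -0.02, 0.04, 0.9, 0.7]],
  ],
  force=60,
)

```text
t: 6.15
tcp_pos: [0.5531, 0.1504, 0.1441]
tool_rot: [0.775, 0.632, 0.001, 0.001]
force: [-0.2, -0.1, 0.9]
finger_gap: 0.603
```

Emit:
move_arm(
  plan=[
    [[0, 0, 0, 0, 0, 0, 0.8], [0, 0, 0, 0, 0, 0, 0.9], [0, 0, 0, 0, 0, 0, 1], [0, 0, 0, 0, 0, 0, 1], [0, 0, 0, 0, 0, 0, 1], [0, 0, 0, 0, 0, 0, 1], [0, 0, 0, 0, 0, 0, 1], [0, 0, 0, 0, 0, 0, 1]],
  ],
)

```text
t: 7.15
tcp_pos: [0.5519, 0.1505, 0.1439]
tool_rot: [0.775, 0.632, -0.0, -0.0]
force: [-3.2, 0.1, 6.9]
finger_gap: 0.147
```

```bash
python3 - <<'E'
from h import *
from station import status
print(status.sense()["force"],now()[0])
for lo,hi in((0,.45),(.45,.9),(.9,1.396)):
    a=np.linspace(lo,hi,9)[1:];x0,z0=arc(lo)
    print([( round((arc(q)[0]-x0)/100,3),round(-(arc(q)[1]-z0)/100,3)) for q in a])
E
```

```text
[-3.21568273  0.08366322  6.85371552] [0.55187754 0.1504812  0.14386914]
[(np.float64(0.032), np.float64(-0.053)), (np.float64(0.068), np.float64(-0.103)), (np.float64(0.106), np.float64(-0.152)), (np.float64(0.147), np.float64(-0.199)), (np.float64(0.19), np.float64(-0.243)), (np.float64(0.236), np.float64(-0.284)), (np.float64(0.284), np.float64(-0.323)), (np.float64(0.334), np.float64(-0.36))]
[(np.float64(0.052), np.float64(-0.033)), (np.float64(0.106), np.float64(-0.064)), (np.float64(0.162), np.float64(-0.091)), (np.float64(0.219), np.float64(-0.115)), (np.float64(0.277), np.float64(-0.136)), (np.float64(0.336), np.float64(-0.153)), (np.float64(0.396), np.float64(-0.168)), (np.float64(0.457), np.float64(-0.178))]
[(np.float64(0.068), np.float64(-0.008)), (np.float64(0.136), np.float64(-0.012)), (np.float64(0.204), np.float64(-0.011)), (np.float64(0.272), np.float64(-0.006)), (np.float64(0.34), np.float64(0.003)), (np.float64(0.407), np.float64(0.016)), (np.float64(0.473), np.float64(0.033)), (np.float64(0.537), np.float64(0.054))]
```

Emit:
move_arm(
  plan=[
    [[0, 0, 0, 0, 0.03, -0.05, 1], [0, 0, 0, 0, 0.07, -0.1, 1], [0, 0, 0, 0, 0.11, -0.15, 1], [0, 0, 0, 0, 0.15, -0.2, 1], [0, 0, 0, 0, 0.19, -0.24, 1], [0, 0, 0, 0, 0.235, -0.285, 1], [0, 0, 0, 0, 0.285, -0.325, 1], [0, 0, 0, 0, 0.335, -0.36, 1]],
  ],
)

```text
t: 8.15
tcp_pos: [0.5843, 0.1439, 0.1797]
tool_rot: [0.775, 0.632, -0.001, -0.001]
force: [-4.3, 2.9, 2.5]
finger_gap: 0.15
```

Emit:
move_arm(
  plan=[
    [[0, 0, 0, 0, 0.05, -0.035, 1], [0, 0, 0, 0, 0.105, -0.065, 1], [0, 0, 0, 0, 0.16, -0.09, 1], [0, 0, 0, 0, 0.22, -0.115, 1], [0, 0, 0, 0, 0.275, -0.135, 1], [0, 0, 0, 0, 0.335, -0.155, 1], [0, 0, 0, 0, 0.395, -0.17, 1], [0, 0, 0, 0, 0.457, -0.178, 1]],
  ],
)

```text
t: 9.15
tcp_pos: [0.6316, 0.1343, 0.1981]
tool_rot: [0.775, 0.632, 0.001, 0.001]
force: [-1.8, 2.5, 5.7]
finger_gap: 0.154
```

Emit:
move_arm(
  plan=[
    [[0, 0, 0, 0, 0.07, -0.01, 1], [0, 0, 0, 0, 0.135, -0.012, 1], [0, 0, 0, 0, 0.205, -0.011, 1], [0, 0, 0, 0, 0.27, -0.006, 1], [0, 0, 0, 0, 0.34, 0.003, 1], [0, 0, 0, 0, 0.41, 0.016, 1], [0, 0, 0, 0, 0.475, 0.033, 1], [0, 0, 0, 0, 0.537, 0.054, 1]],
  ],
)

```text
t: 10.15
tcp_pos: [0.6824, 0.124, 0.192]
tool_rot: [0.775, 0.632, -0.001, -0.001]
force: [-8.4, 6.4, 22.2]
finger_gap: 0.149
```

```bash
python3 - <<'E'
from h import *
from station import status
s=status.sense();p=s["tcp_pos"]
print(s["force"],s["finger_gap"],(RC.T@(p-C))*1000)
E
```

```text
[-8.41611352  6.42234865 22.16531707] 0.14932268960503786 [133.14358705  -0.23160555 192.03536814]
```

```bash
python3 - <<'E'
from h import *
p,Rm=now()
up=p+[0,0,.08]
Q=ori(78.4,30);M=ori(33.4,15)
v=tcp(cad(-30,0,190),Q);m=tcp(cad(50,0,240),M)
chain([(up,Rm),(m,M),(v,Q)],p,Rm)
E
```

```text
[0.0, 0.0, 0.0, 0.0, -0.0, -0.8]
[-0.13, -0.32, -0.99, 0.01, -0.84, 0.29]
[-0.38, -0.32, -0.93, 0.68, -0.58, 0.34]
```

Emit:
move_arm(
  plan=[
    [[0, 0, 0, 0, 0, 0, 0.7], [0, 0, 0, 0, 0, 0, 0.5], [0, 0, 0, 0, 0, 0, 0.4], [0, 0, 0, 0, 0, -0.1, 0.4], [0, 0, 0, 0, 0, -0.3, 0.4], [0, 0, 0, 0, 0, -0.55, 0.4], [0, 0, 0, 0, 0, -0.8, 0.5], [0, 0, 0, 0, 0, -0.8, 1]],
  ],
)

```text
t: 11.15
tcp_pos: [0.6842, 0.1236, 0.275]
tool_rot: [0.775, 0.632, 0.002, 0.002]
force: [0.6, -0.2, 0.6]
finger_gap: 0.303
```

Emit:
move_arm(
  plan=[
    [[-0.02, -0.05, -0.12, 0, -0.15, 0.02, 1], [-0.04, -0.1, -0.3, 0, -0.4, 0.05, 1], [-0.06, -0.15, -0.5, 0, -0.6, 0.1, 1], [-0.09, -0.22, -0.7, 0, -0.75, 0.2, 1], [-0.12, -0.3, -0.9, 0, -0.84, 0.29, 1], [-0.13, -0.32, -0.99, 0.01, -0.84, 0.29, 1], [-0.13, -0.32, -0.99, 0.01, -0.84, 0.29, 1], [-0.13, -0.32, -0.99, 0.01, -0.84, 0.29, 1]],
  ],
)

```text
t: 12.15
tcp_pos: [0.6007, 0.1413, 0.2424]
tool_rot: [0.472, 0.872, -0.063, 0.115]
force: [0.9, 0.8, -0.4]
finger_gap: -0.002
```

Emit:
move_arm(
  plan=[
    [[-0.05, -0.05, -0.12, 0.08, -0.07, 0.02, 1], [-0.12, -0.1, -0.3, 0.2, -0.2, 0.08, 1], [-0.2, -0.17, -0.5, 0.35, -0.3, 0.15, 1], [-0.28, -0.24, -0.7, 0.5, -0.4, 0.25, 1], [-0.36, -0.3, -0.88, 0.65, -0.55, 0.32, 1], [-0.38, -0.32, -0.93, 0.68, -0.58, 0.34, 1], [-0.38, -0.32, -0.93, 0.68, -0.58, 0.34, 1], [-0.38, -0.32, -0.93, 0.68, -0.58, 0.34, 1]],
  ],
)

```text
t: 13.15
tcp_pos: [0.5223, 0.1571, 0.1928]
tool_rot: [0.098, 0.96, -0.03, 0.259]
force: [0.1, 0.7, -0.6]
finger_gap: 0.002
```

```bash
cat >> h.py <<'E'
def wproj(d,P):
    c=(np.linalg.inv(d["T"])@np.r_[P,1])[:3];v=np.array([c[0],-c[1],-c[2]]);th=np.arccos(v[2]/np.linalg.norm(v));r=d["mtx"][0,0]*th;n=np.hypot(v[0],v[1]);return np.array([d["mtx"][0,2]+r*v[0]/n,d["mtx"][1,2]+r*v[1]/n])
def wray(d,u,v,z):
    """wrist pixel -> world point on the plane at height z"""
    a=np.array([u-d["mtx"][0,2],v-d["mtx"][1,2]]);r=np.hypot(*a);th=r/d["mtx"][0,0];s=np.sin(th)/max(r,1e-9)
    k=d["T"][:3,:3]@np.array([a[0]*s,-a[1]*s,-np.cos(th)]);o=d["T"][:3,3];return o+k*(z-o[2])/k[2]
def tocad(P): return (RC.T@(np.asarray(P)-C)*1000).round(1)
E
python3 - <<'E'
from h import *
from station import snapshot,status
print(status.sense()["q"].round(2),tocad(now()[0]))
d=snapshot("wrist");np.savez("pics/w2.npz",**d)
cv2.imwrite("pics/w2.png",d["img"][...,::-1])
E
```

```text
[ 0.19  0.45  2.   -0.8   0.28 -0.45] [-30.3   0.  192.8]
```

View pics/w2.png

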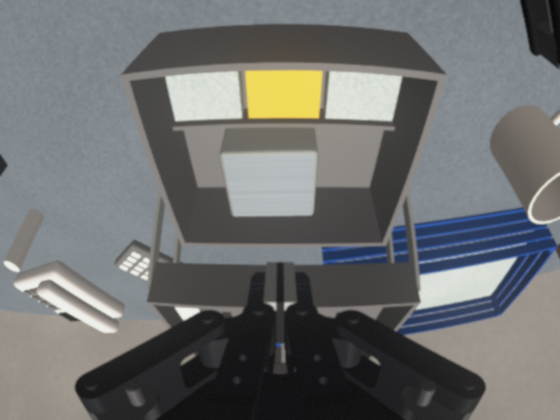

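The wrist view shows the bay with the tin, its lid corners at about (221,152), (317,152), (314,216) and (231,217). The tray is open above and behind it.

```bash
python3 - <<'E'
from h import *
d=dict(np.load("pics/w2.npz"))
for u,v in((221,152),(317,152),(314,216),(231,217)): print(tocad(wray(d,u,v,.055)))
print("wall tops",[tocad(wray(d,u,v,.08)) for u,v in((125,73),(443,75),(185,242),(388,242))])
E
```

```text
[ -4.7 -46.9  55. ]
[-4.4 28.7 55. ]
[73.9 31.9 55. ]
[ 75.7 -48.   55. ]
wall tops [array([-90.8, -93.9,  80. ]), array([-90. ,  99.4,  80. ]), array([ 83.4, -91.6,  80. ]), array([ 82.9, 103.4,  80. ])]
```

```bash
python3 - <<'E'
from h import *
d=dict(np.load("pics/w1.npz"))
print([tocad(wray(d,u,v,.147)) for u,v in((287,143),(285,298))],[tocad(wray(d,u,v,.098)) for u,v in((170,90),(404,90),(371,312),(198,313))])
Q=ori(78.4,30);t=lambda x,y,z:(tcp(cad(x,y,z),Q),Q)
chain([t(26,58,125),t(26,58,57),t(26,20,57)])
E
```

```text
[array([  0. ,  61.9, 147. ]), array([ -0.5, -53.8, 147. ])] [array([-92. , 101.2,  98. ]), array([ 95.4, 102.4,  98. ]), array([  86.5, -107.3,   98. ]), array([ -85.7, -108. ,   98. ])]
[-0.01, 0.01, 0.0, -0.14, 0.59, 0.84]
[0.0, 0.0, 0.0, 0.34, 0.0, 0.59]
[0.0, 0.0, 0.0, 0.0, -0.38, -0.0]
```

Emit:
move_arm(
  plan=[
    [[0, 0, 0, -0.02, 0.1, 0.1, 1], [0, 0, 0, -0.05, 0.22, 0.3, 1], [0, 0, 0, -0.08, 0.36, 0.5, 1], [0, 0, 0, -0.12, 0.5, 0.7, 1], [0, 0, 0, -0.14, 0.59, 0.84, 1], [0, 0, 0, -0.14, 0.59, 0.84, 1], [0, 0, 0, -0.14, 0.59, 0.84, 1], [0, 0, 0, -0.14, 0.59, 0.84, 1]],
  ],
)

```text
t: 14.2
tcp_pos: [0.5856, 0.2031, 0.1267]
tool_rot: [0.098, 0.961, -0.03, 0.258]
force: [-0.7, 0.8, -0.2]
finger_gap: 0.001
```

```bash
sed -i 's/^C=.*;PSI/C=np.array([.5528,.155,0]);PSI/' h.py; python3 - <<'E'
from h import *
from station import status
print(status.sense()["q"].round(2),tocad(now()[0]))
Q=ori(78.4,30);t=lambda x,y,z:(tcp(cad(x,y,z),Q),Q)
chain([t(26,54,57),t(26,10,57),t(26,-2,57)])
E
```

```text
[ 0.26  0.64  1.86 -0.95  0.28 -0.23] [ 22.5  53.7 126.7]
[-0.01, 0.0, 0.0, 0.32, 0.01, 0.59]
[0.0, 0.0, 0.0, 0.0, -0.44, -0.0]
[0.0, 0.0, 0.0, -0.0, -0.12, 0.0]
```

Emit:
move_arm(
  plan=[
    [[0, 0, 0, 0.05, 0, 0.09, 1], [0, 0, 0, 0.11, 0, 0.2, 1], [0, 0, 0, 0.17, 0, 0.32, 1], [0, 0, 0, 0.23, 0, 0.43, 1], [0, 0, 0, 0.29, 0, 0.54, 1], [0, 0, 0, 0.32, 0, 0.59, 1], [0, 0, 0, 0.32, 0, 0.59, 1], [0, 0, 0, 0.32, 0, 0.59, 1]],
  ],
)

```text
t: 15.2
tcp_pos: [0.5895, 0.2035, 0.0613]
tool_rot: [0.097, 0.961, -0.031, 0.257]
force: [-0.8, -1.2, -0.0]
finger_gap: -0.003
```

Emit:
move_arm(
  plan=[
    [[0, 0, 0, 0, -0.04, 0, 1], [0, 0, 0, 0, -0.09, 0, 1], [0, 0, 0, 0, -0.14, 0, 1], [0, 0, 0, 0, -0.2, 0, 1], [0, 0, 0, 0, -0.26, 0, 1], [0, 0, 0, 0, -0.32, 0, 1], [0, 0, 0, 0, -0.38, 0, 1], [0, 0, 0, 0, -0.44, 0, 1]],
  ],
)

```text
t: 16.2
tcp_pos: [0.5867, 0.1637, 0.0688]
tool_rot: [0.099, 0.963, -0.032, 0.248]
force: [0.0, 2.4, -0.2]
finger_gap: -0.001
```

Emit:
move_arm(
  plan=[
    [[0, 0, 0, 0, -0.015, 0, 1], [0, 0, 0, 0, -0.03, 0, 1], [0, 0, 0, 0, -0.045, 0, 1], [0, 0, 0, 0, -0.06, 0, 1], [0, 0, 0, 0, -0.075, 0, 1], [0, 0, 0, 0, -0.09, 0, 1], [0, 0, 0, 0, -0.1, 0, 1], [0, 0, 0, 0, -0.1, 0, 1]],
  ],
)

```text
t: 17.2
tcp_pos: [0.5861, 0.1548, 0.0705]
tool_rot: [0.099, 0.963, -0.033, 0.247]
force: [1.1, 1.1, 0.1]
finger_gap: 0.003
```

```bash
python3 - <<'E'
from h import *
from station import snapshot,status
print((RC.T@status.sense()["force"]).round(1),tocad(now()[0]))
d=snapshot("wrist");np.savez("pics/w3.npz",**d)
cv2.imwrite("pics/w3.png",d["img"][...,::-1])
E
```

```text
[0.9 1.3 0.1] [32.7  6.5 70.5]
```

View pics/w3.png

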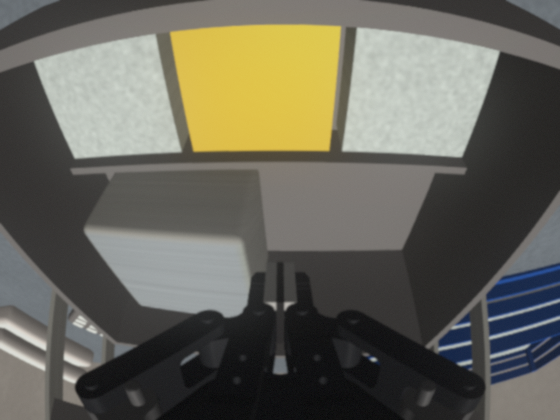

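The view shows the tin pushed most of the way to the -y end, its lid corners near (88,230), (240,238), (262,170) and (140,305). The fingers are at its side. The tool drifted upwards, so I'll check the joints.

```bash
python3 - <<'E'
from h import *
from station import status
s=status.sense();print(s["q"].round(3),tocad(s["tcp_pos"]))
p,Rm=now();print("tool z in caddy",(RC.T@Rm[:,2]).round(3), "lean",np.degrees(np.arccos(-Rm[2,2])))
d=dict(np.load("pics/w3.npz"))
for z in(.055,):
  print([tocad(wray(d,u,v,z)) for u,v in((88,231),(240,238),(262,170),(140,304))])
Q=ori(78.4,30);t=lambda x,y,z:(tcp(cad(x,y,z),Q),Q)
chain([t(26,0,60)])
E
```

```text
[ 0.159  0.736  1.909 -1.43   0.188  0.176] [32.6  6.5 70.5]
tool z in caddy [ 0.482 -0.016 -0.876] lean 28.80557363550927
[array([  2.4, -80.8,  55. ]), array([ 4.5, -9.3, 55. ]), array([-31.7,   1.4,  55. ]), array([ 75.7, -81.2,  55. ])]
[-0.02, -0.03, 0.0, 0.11, -0.06, 0.03]
```

```bash
python3 - <<'E'
from h import *
Q=ori(78.4,18);t=lambda x,y,z:(tcp(cad(x,y,z),Q),Q)
chain([t(18,8,50),t(18,-3,50)])
E
```

```text
[-0.02, 0.24, 0.0, 0.22, 0.02, 0.08]
[0.0, 0.0, 0.0, 0.0, -0.11, -0.0]
```

Emit:
move_arm(
  plan=[
    [[-0.02, 0.08, 0, 0.08, 0.02, 0, 1], [-0.02, 0.16, 0, 0.15, 0.02, 0.02, 1], [-0.02, 0.24, 0, 0.22, 0.02, 0.05, 1], [-0.02, 0.24, 0, 0.22, 0.02, 0.08, 1], [-0.02, 0.24, 0, 0.22, 0.02, 0.08, 1], [-0.02, 0.24, 0, 0.22, 0.02, 0.08, 1], [-0.02, 0.24, 0, 0.22, 0.02, 0.08, 1], [-0.02, 0.24, 0, 0.22, 0.02, 0.08, 1]],
  ],
)

```text
t: 18.25
tcp_pos: [0.571, 0.1598, 0.0529]
tool_rot: [0.1, 0.983, -0.016, 0.155]
force: [-1.0, 0.1, -0.4]
finger_gap: 0.001
```

```bash
python3 - <<'E'
from h import *
from station import status
s=status.sense();print(s["q"].round(3),tocad(s["tcp_pos"]),(RC.T@s["force"]).round(1))
Q=ori(78.4,18);t=lambda x,y,z:(tcp(cad(x,y,z),Q),Q)
chain([t(18,-3,50)])
E
```

```text
[ 0.132  0.743  1.844 -0.382  0.276 -0.883] [16.9  8.3 52.9] [-1.  -0.1 -0.4]
[-0.0, -0.0, 0.0, -0.0, -0.11, 0.0]
```

Commanded equals measured, which is good. I push on in small steps until I feel the wall.

Emit:
move_arm(
  plan=[
    [[0, 0, 0, 0, -0.015, 0, 1], [0, 0, 0, 0, -0.03, 0, 1], [0, 0, 0, 0, -0.045, 0, 1], [0, 0, 0, 0, -0.06, 0, 1], [0, 0, 0, 0, -0.07, 0, 1], [0, 0, 0, 0, -0.08, 0, 1], [0, 0, 0, 0, -0.09, 0, 1], [0, 0, 0, 0, -0.09, 0, 1]],
  ],
)

```text
t: 19.25
tcp_pos: [0.5696, 0.151, 0.0529]
tool_rot: [0.1, 0.983, -0.016, 0.156]
force: [-0.2, 2.2, -0.4]
finger_gap: 0.002
```

```bash
python3 - <<'E'
from h import *
from station import status
s=status.sense();print(tocad(s["tcp_pos"]),(RC.T@s["force"]).round(1))
E
```

```text
[17.3 -0.5 52.9] [-0.6  2.1 -0.4]
```

Emit:
move_arm(
  plan=[
    [[0, 0, 0, 0, -0.01, 0, 1], [0, 0, 0, 0, -0.02, 0, 1], [0, 0, 0, 0, -0.03, 0, 1], [0, 0, 0, 0, -0.04, 0, 1], [0, 0, 0, 0, -0.05, 0, 1], [0, 0, 0, 0, -0.06, 0, 1], [0, 0, 0, 0, -0.07, 0, 1], [0, 0, 0, 0, -0.07, 0, 1]],
  ],
)

```text
t: 20.25
tcp_pos: [0.5745, 0.1476, 0.0552]
tool_rot: [0.098, 0.982, -0.012, 0.163]
force: [7.2, 14.8, -1.3]
finger_gap: -0.002
```

```bash
python3 - <<'E'
from h import *
from station import status
s=status.sense();print(tocad(s["tcp_pos"]),(RC.T@s["force"]).round(1))
E
```

```text
[22.7 -2.8 55.2] [ 4.1 15.9 -1.3]
```

```bash
python3 - <<'E'
from h import *
p,Rm=now()
Q=ori(78.4,18);Q2=ori(82.9,25)
st=np.array([.484,-.243,.062]);pre=tcp(st,Q2)-.10*Q2[:,2];print(pre)
a=tcp(cad(15,12,50),Q);b=tcp(cad(0,12,145),Q)
c=[b+(pre-b)*f for f in(.27,.52,.77,1)]
chain([(a,Q),(b,Q)]+[(k,Q2) for k in c])
E
```

```text
[ 0.44080411 -0.23761967  0.1553497 ]
[0.01, 0.02, 0.0, 0.09, 0.15, -0.0]
[0.0, 0.0, 0.0, -0.15, -0.0, -0.95]
[-0.04, -0.16, -0.09, 0.07, -1.13, -0.04]
[0.0, 0.0, 0.0, 0.13, -1.04, -0.08]
[0.0, 0.0, 0.0, 0.13, -1.04, -0.08]
[0.0, 0.0, 0.0, 0.12, -0.96, -0.08]
```

Emit:
move_arm(
  plan=[
    [[0.01, 0.02, 0, 0.03, 0.05, 0, 1], [0.01, 0.02, 0, 0.06, 0.1, 0, 1], [0.01, 0.02, 0, 0.09, 0.15, 0, 1], [0.01, 0.02, 0, 0.06, 0.15, -0.15, 1], [0.01, 0.02, 0, 0.02, 0.15, -0.35, 1], [0.01, 0.02, 0, -0.02, 0.15, -0.6, 1], [0.01, 0.02, 0, -0.06, 0.15, -0.85, 1], [0.01, 0.02, 0, -0.06, 0.15, -0.95, 0.5]],
  ],
)

```text
t: 21.25
tcp_pos: [0.5483, 0.1635, 0.1474]
tool_rot: [0.101, 0.984, -0.019, 0.149]
force: [-0.2, -0.1, -0.0]
finger_gap: 0.195
```

```bash
python3 - <<'E'
from h import *
from station import snapshot,status
print(status.sense()["q"].round(2),tocad(now()[0]))
d=snapshot("wrist");np.savez("pics/w4.npz",**d)
cv2.imwrite("pics/w4.png",d["img"][...,::-1])
Q2=ori(82.9,25);pre=tcp([.484,-.243,.062],Q2)-.10*Q2[:,2];b=now()[0]
chain([(b+(pre-b)*f,Q2) for f in(.24,.5,.76,1)])
E
```

```text
[ 0.15  0.55  1.84 -0.24  0.48 -1.02] [ -6.1   7.4 147.4]
[-0.04, -0.17, -0.09, 0.05, -1.0, -0.03]
[0.0, 0.0, 0.0, 0.13, -1.07, -0.08]
[0.0, 0.0, 0.0, 0.13, -1.07, -0.08]
[0.0, 0.0, 0.0, 0.12, -0.99, -0.07]
```

View pics/w4.png

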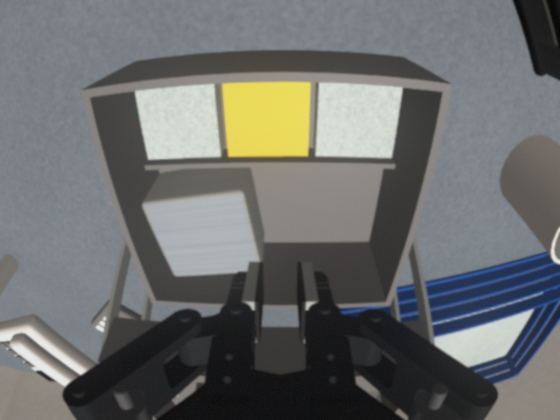

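The view shows the tin at the -y end but slightly yawed. Its lid corners are about (143,205), (243,191), (261,263) and (173,277).

```bash
python3 - <<'E'
from h import *
d=dict(np.load("pics/w4.npz"))
q=np.array([tocad(wray(d,u,v,.055)) for u,v in((143,205),(243,191),(261,263),(173,277))]);print(q,q.mean(0))
for a,b in((0,1),(3,2),(0,3),(1,2)): print(np.degrees(np.arctan2(*(q[b]-q[a])[:2])))
print([tocad(wray(d,u,v,.08)) for u,v in((85,92),(449,85),(155,303),(388,303))])
print([tocad(wray(d,u,v,.005)) for u,v in((264,243),(369,242))])
E
```

```text
[[  5.2 -92.6  55. ]
 [ -6.1 -17.3  55. ]
 [ 61.9  -7.8  55. ]
 [ 81.9 -85.9  55. ]] [ 35.725 -50.9    55.   ]
-8.534486356713025
-14.363742852682043
85.0076955342887
82.04691802856159
[array([-88.6, -98.7,  80. ]), array([-89.9,  96.2,  80. ]), array([ 88.3, -97.8,  80. ]), array([85.6, 95.9, 80. ])]
[array([85.5, -8.4,  5. ]), array([84.9, 94.1,  5. ])]
```

I'll square the tin with a push at its protruding back side, leaning a bit more and reaching farther back.

```bash
python3 - <<'E'
from h import *
Q=ori(78.4,24);t=lambda x,y,z:(tcp(cad(x,y,z),Q),Q)
chain([t(8,20,60),t(34,19,46),t(34,4,46)])
E
```

```text
[-0.01, -0.15, 0.0, 0.13, 0.13, 0.85]
[0.0, 0.0, 0.0, -0.18, -0.01, 0.23]
[0.0, 0.0, 0.0, -0.0, -0.15, -0.0]
```

Emit:
move_arm(
  plan=[
    [[-0.01, -0.05, 0, 0.05, 0.06, 0.1, 1], [-0.01, -0.1, 0, 0.09, 0.13, 0.3, 1], [-0.01, -0.15, 0, 0.13, 0.13, 0.5, 1], [-0.01, -0.15, 0, 0.13, 0.13, 0.7, 1], [-0.01, -0.15, 0, 0.13, 0.13, 0.85, 1], [-0.01, -0.15, 0, 0.06, 0.13, 0.93, 1], [-0.01, -0.15, 0, -0.01, 0.12, 1, 1], [-0.01, -0.15, 0, -0.05, 0.12, 1, 1]],
  ],
)

```text
t: 22.3
tcp_pos: [0.5848, 0.1673, 0.0509]
tool_rot: [0.099, 0.973, -0.021, 0.206]
force: [-0.1, -0.3, -0.2]
finger_gap: -0.002
```

```bash
python3 - <<'E'
from h import *
from station import status
s=status.sense();print(s["q"].round(2),tocad(s["tcp_pos"]),(RC.T@s["force"]).round(1))
Q=ori(78.4,24);t=lambda x,y,z:(tcp(cad(x,y,z),Q),Q)
chain([t(34,19,46),t(34,4,46)])
E
```

```text
[ 0.16  0.76  1.86 -0.87  0.19 -0.38] [28.9 18.5 50.9] [-0.1 -0.3 -0.2]
[-0.0, -0.0, 0.0, -0.03, 0.01, 0.04]
[0.0, 0.0, 0.0, -0.0, -0.15, -0.0]
```

Emit:
move_arm(
  plan=[
    [[0, 0.02, 0, -0.03, 0, 0.04, 1], [0, 0.02, 0, -0.03, -0.03, 0.04, 1], [0, 0.02, 0, -0.03, -0.06, 0.04, 1], [0, 0.02, 0, -0.03, -0.09, 0.04, 1], [0, 0.02, 0, -0.03, -0.11, 0.04, 1], [0, 0.02, 0, -0.03, -0.13, 0.04, 1], [0, 0.02, 0, -0.03, -0.15, 0.04, 1], [0, 0.02, 0, -0.03, -0.17, 0.04, 1]],
  ],
)

```text
t: 23.3
tcp_pos: [0.5846, 0.1501, 0.0485]
tool_rot: [0.099, 0.975, -0.02, 0.198]
force: [0.5, 2.2, 0.4]
finger_gap: 0.003
```

```bash
python3 - <<'E'
from h import *
from station import status
s=status.sense();print(s["q"].round(2),tocad(s["tcp_pos"]),(RC.T@s["force"]).round(1))
E
```

```text
[ 0.12  0.76  1.87 -0.78  0.18 -0.49] [32.2  1.6 48.5] [0.1 2.3 0.4]
```

Emit:
move_arm(
  plan=[
    [[0, 0, 0, 0, -0.01, 0, 1], [0, 0, 0, 0, -0.02, 0, 1], [0, 0, 0, 0, -0.03, 0, 1], [0, 0, 0, 0, -0.04, 0, 1], [0, 0, 0, 0, -0.05, 0, 1], [0, 0, 0, 0, -0.06, 0, 1], [0, 0, 0, 0, -0.06, 0, 1], [0, 0, 0, 0, -0.06, 0, 1]],
  ],
)

```text
t: 24.3
tcp_pos: [0.5876, 0.1474, 0.05]
tool_rot: [0.097, 0.974, -0.016, 0.202]
force: [5.8, 9.0, -1.7]
finger_gap: -0.003
```

```bash
python3 - <<'E'
from h import *
from station import status
s=status.sense();print(s["q"].round(2),tocad(s["tcp_pos"]),(RC.T@s["force"]).round(1))
Q=ori(78.4,20);t=lambda x,y,z:(tcp(cad(x,y,z),Q),Q)
chain([t(26,10,48),t(0,10,140)])
E
```

```text
[ 0.11  0.76  1.87 -0.8   0.16 -0.49] [35.7 -0.5 50. ] [ 3.8  9.9 -1.7]
[0.01, 0.08, 0.0, 0.09, 0.11, -0.05]
[0.0, 0.0, 0.0, -0.07, 0.0, -0.95]
```

Emit:
move_arm(
  plan=[
    [[0.01, 0.02, 0, 0.03, 0.05, -0.02, 1], [0.01, 0.05, 0, 0.07, 0.1, -0.03, 1], [0.01, 0.08, 0, 0.12, 0.11, -0.08, 1], [0.01, 0.08, 0, 0.12, 0.11, -0.25, 1], [0.01, 0.08, 0, 0.1, 0.11, -0.45, 1], [0.01, 0.08, 0, 0.07, 0.11, -0.7, 1], [0.01, 0.08, 0, 0.05, 0.11, -0.95, 1], [0.01, 0.08, 0, 0.03, 0.11, -1, 0.6]],
  ],
)

```text
t: 25.3
tcp_pos: [0.5444, 0.1635, 0.1414]
tool_rot: [0.1, 0.981, -0.021, 0.168]
force: [-0.0, -0.1, -0.7]
finger_gap: 0.2
```

```bash
python3 - <<'E'
from h import *
from station import snapshot,status
print(status.sense()["q"].round(2),tocad(now()[0]))
d=snapshot("wrist");np.savez("pics/w5.npz",**d)
# tin lid: bright bluish-white blob over the bay
P=[wproj(d,cad(*k)) for k in((-5,-95,55),(80,-95,55),(80,5,55),(-5,5,55))]
m=np.zeros(d["img"].shape[:2],np.uint8);cv2.fillPoly(m,[np.int32(P)],255)
g=cv2.cvtColor(d["img"],cv2.COLOR_RGB2GRAY);b=((g>120)&(m>0)).astype(np.uint8)
c=max(cv2.findContours(b,0,2)[0],key=cv2.contourArea)[:,0]
w=np.array([tocad(wray(d,u,v,.055)) for u,v in c]);print(cv2.minAreaRect(w[:,:2].astype(np.float32)),w.min(0),w.max(0))
Q2=ori(82.9,25);pre=tcp([.484,-.243,.062],Q2)-.10*Q2[:,2];b=now()[0]
chain([(b+(pre-b)*f,Q2) for f in(.24,.49,.74,1)])
E
```

```text
[ 0.16  0.56  1.88 -0.32  0.41 -0.94] [ -9.9   6.6 141.4]
((36.09069061279297, -50.6190185546875), (79.60432434082031, 78.48872375488281), 7.617459774017334) [ -5.7 -93.8  55. ] [79.4 -8.9 55. ]
[-0.05, -0.12, -0.09, 0.04, -0.99, -0.04]
[0.0, 0.0, 0.0, 0.11, -1.03, -0.09]
[0.0, 0.0, 0.0, 0.11, -1.03, -0.09]
[0.0, 0.0, 0.0, 0.11, -1.07, -0.09]
```

The tin now touches the end wall with about 7° of yaw left, jammed between the corners. The remaining bay is about 104 mm long, enough for the 76 mm stamp. On to the stamp.

Emit:
move_arm(
  plan=[
    [[-0.02, -0.04, -0.03, 0, -0.15, 0, 0.4], [-0.04, -0.08, -0.06, 0.01, -0.4, -0.01, 0.2], [-0.05, -0.12, -0.09, 0.02, -0.65, -0.02, 0], [-0.05, -0.12, -0.09, 0.04, -0.9, -0.04, 0], [-0.05, -0.12, -0.09, 0.04, -0.99, -0.04, 0], [-0.05, -0.12, -0.09, 0.04, -0.99, -0.04, 0], [-0.05, -0.12, -0.09, 0.04, -0.99, -0.04, 0], [-0.05, -0.12, -0.09, 0.04, -0.99, -0.04, 0]],
  ],
)

```text
t: 26.35
tcp_pos: [0.5197, 0.068, 0.1424]
tool_rot: [0.061, 0.975, -0.012, 0.214]
force: [0.3, 0.8, -0.2]
finger_gap: 0.996
```

Emit:
move_arm(
  plan=[
    [[0, 0, 0, 0.02, -0.15, -0.02, 0], [0, 0, 0, 0.04, -0.4, -0.04, 0], [0, 0, 0, 0.07, -0.65, -0.06, 0], [0, 0, 0, 0.1, -0.9, -0.08, 0], [0, 0, 0, 0.11, -1, -0.09, 0], [0, 0, 0, 0.11, -1, -0.09, 0], [0, 0, 0, 0.11, -1, -0.09, 0], [0, 0, 0, 0.11, -1, -0.09, 0]],
  ],
)

```text
t: 27.35
tcp_pos: [0.4937, -0.029, 0.1459]
tool_rot: [0.06, 0.975, -0.012, 0.214]
force: [-0.5, -1.1, -0.9]
finger_gap: 0.999
```

Emit:
move_arm(
  plan=[
    [[0, 0, 0, 0.02, -0.15, -0.02, 0], [0, 0, 0, 0.04, -0.4, -0.04, 0], [0, 0, 0, 0.07, -0.65, -0.06, 0], [0, 0, 0, 0.1, -0.9, -0.08, 0], [0, 0, 0, 0.11, -1, -0.09, 0], [0, 0, 0, 0.11, -1, -0.09, 0], [0, 0, 0, 0.11, -1, -0.09, 0], [0, 0, 0, 0.11, -1, -0.09, 0]],
  ],
)

```text
t: 28.35
tcp_pos: [0.4723, -0.1254, 0.1562]
tool_rot: [0.062, 0.976, -0.013, 0.207]
force: [-0.4, -0.1, -0.5]
finger_gap: 1.001
```

```bash
python3 - <<'E'
from h import *
from station import snapshot,status
print(status.sense()["q"].round(2),now()[0])
d=snapshot("wrist");np.savez("pics/w6.npz",**d)
im=d["img"].copy()[...,::-1].copy()
R2=R.from_euler('z',-7.1,degrees=True).as_matrix()
for k in((-13,-12,71),(13,-12,71),(13,12,71),(-13,12,71),(-30,-38,30),(30,-38,30),(30,38,30),(-30,38,30)):
    u=wproj(d,np.array([.484,-.243,0])+R2@np.array(k)/1000);print(u.round());cv2.circle(im,tuple(int(q) for q in u),2,(0,0,255),-1)
cv2.imwrite("pics/w6.png",im)
E
```

```text
[-0.6   0.46  2.15  0.86  0.25 -2.85] [ 0.472332   -0.12539931  0.15624699]
[104. 202.]
[115. 227.]
[142. 227.]
[132. 201.]
[ 91. 153.]
[113. 207.]
[189. 207.]
[175. 147.]
```

View pics/w6.png

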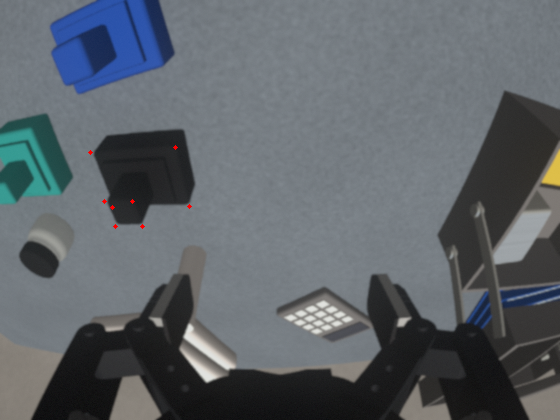

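The black stamp stands at about (140,175) with its grip end at (130,212); blue and turquoise are clear of it. Joint 6 is at its limit, so I give the tool a half turn, which is the same grasp, on the way over the stamp.

```bash
python3 - <<'E'
from h import *
Q2=ori(82.9,22);z=lambda t:R.from_euler('z',t,degrees=True).as_matrix()
p,_=now();pre=tcp([.484,-.243,.062],Q2)-.10*Q2[:,2];print(pre)
chain([(p+(pre-p)*f,Q2@z(t)) for f,t in((.1,44),(.4,89),(.7,134),(1,180))])
E
```

```text
[ 0.44571139 -0.2382309   0.15749994]
[0.02, 0.04, 0.97, 0.01, -0.12, -0.01]
[-0.0, -0.0, 1.0, -0.22, -0.27, -0.02]
[0.0, -0.0, 1.0, -0.34, -0.04, -0.02]
[-0.0, 0.0, 1.02, -0.27, 0.22, -0.02]
```

Emit:
move_arm(
  plan=[
    [[0, 0.01, 0.15, 0, -0.02, 0, 0], [0, 0.02, 0.35, 0, -0.04, 0, 0], [0.01, 0.03, 0.55, 0, -0.07, 0, 0], [0.02, 0.04, 0.75, 0, -0.1, 0, 0], [0.02, 0.04, 0.9, 0.01, -0.12, 0, 0], [0.02, 0.04, 0.97, 0.01, -0.12, 0, 0], [0.02, 0.04, 0.97, 0.01, -0.12, 0, 0], [0.02, 0.04, 0.97, 0.01, -0.12, 0, 0]],
  ],
)

```text
t: 29.4
tcp_pos: [0.4701, -0.1379, 0.156]
tool_rot: [0.422, 0.886, 0.058, 0.182]
force: [-0.7, -0.1, -0.2]
finger_gap: 1.001
```

Emit:
move_arm(
  plan=[
    [[0, 0, 0.15, -0.03, -0.04, 0, 0], [0, 0, 0.35, -0.07, -0.09, 0, 0], [0, 0, 0.55, -0.12, -0.15, 0, 0], [0, 0, 0.75, -0.17, -0.2, -0.02, 0], [0, 0, 0.9, -0.2, -0.25, -0.02, 0], [0, 0, 1, -0.22, -0.27, -0.02, 0], [0, 0, 1, -0.22, -0.27, -0.02, 0], [0, 0, 1, -0.22, -0.27, -0.02, 0]],
  ],
)

```text
t: 30.4
tcp_pos: [0.4623, -0.172, 0.1569]
tool_rot: [0.729, 0.657, 0.123, 0.146]
force: [0.0, -0.4, -0.4]
finger_gap: 0.999
```

Emit:
move_arm(
  plan=[
    [[0, 0, 0.15, -0.05, 0, 0, 0], [0, 0, 0.35, -0.12, -0.01, 0, 0], [0, 0, 0.55, -0.2, -0.02, 0, 0], [0, 0, 0.75, -0.27, -0.03, -0.02, 0], [0, 0, 0.9, -0.31, -0.04, -0.02, 0], [0, 0, 1, -0.34, -0.04, -0.02, 0], [0, 0, 1, -0.34, -0.04, -0.02, 0], [0, 0, 1, -0.34, -0.04, -0.02, 0]],
  ],
)

```text
t: 31.4
tcp_pos: [0.4543, -0.2053, 0.1577]
tool_rot: [0.925, 0.329, 0.17, 0.087]
force: [0.6, 0.5, 0.5]
finger_gap: 1.003
```

```bash
python3 - <<'E'
from h import *
from station import status
print(status.sense()["q"].round(2),now()[0])
Q2=ori(82.9,22);z=lambda t:R.from_euler('z',t,degrees=True).as_matrix()
pre=tcp([.484,-.243,.062],Q2)-.08*Q2[:,2]
chain([(pre,Q2@z(180))])
E
```

```text
[-0.78  0.46  2.09  0.7   0.36 -0.52] [ 0.45427107 -0.20526145  0.15766069]
[0.0, 0.0, 1.03, -0.27, 0.2, 0.19]
```

Emit:
move_arm(
  plan=[
    [[0, 0, 0.15, -0.04, 0.03, 0, 0], [0, 0, 0.35, -0.09, 0.07, 0.03, 0], [0, 0, 0.55, -0.15, 0.11, 0.07, 0], [0, 0, 0.75, -0.21, 0.15, 0.12, 0], [0, 0, 0.9, -0.25, 0.18, 0.16, 0], [0, 0, 1, -0.27, 0.2, 0.19, 0], [0, 0, 1, -0.27, 0.2, 0.19, 0], [0, 0, 1, -0.27, 0.2, 0.19, 0]],
  ],
)

```text
t: 32.4
tcp_pos: [0.4532, -0.2388, 0.1386]
tool_rot: [0.98, -0.05, 0.19, 0.016]
force: [0.0, 0.2, 0.6]
finger_gap: 0.995
```

```bash
python3 - <<'E'
from h import *
from station import snapshot,status
print(status.sense()["q"].round(2),now()[0])
d=snapshot("wrist");np.savez("pics/w7.npz",**d)
im=d["img"][...,::-1].copy()
R2=R.from_euler('z',-7.1,degrees=True).as_matrix()
for k in((-13,-12,71),(13,-12,71),(13,12,71),(-13,12,71),(-30,-38,30),(30,-38,30),(30,38,30),(-30,38,30)):
    u=wproj(d,np.array([.484,-.243,0])+R2@np.array(k)/1000);print(u.round());cv2.circle(im,tuple(int(q) for q in u),2,(0,0,255),-1)
cv2.imwrite("pics/w7.png",cv2.convertScaleAbs(im,alpha=1.6))
E
```

```text
[-0.84  0.52  2.06  0.77  0.36  0.14] [ 0.4532415  -0.23876966  0.13863893]
[299. 251.]
[300. 211.]
[263. 211.]
[262. 251.]
[328. 269.]
[329. 193.]
[232. 191.]
[231. 268.]
```

View pics/w7.png

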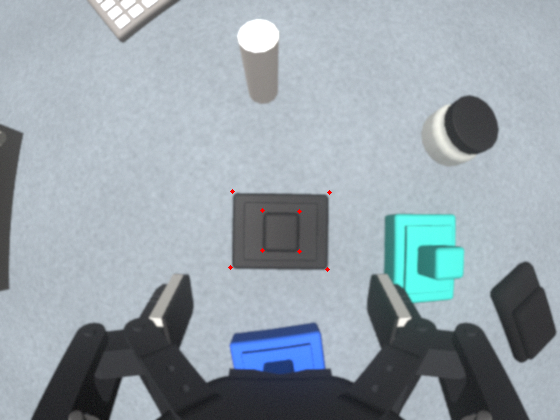

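The view shows my predicted corners on the black stamp's foot (232–329, 192–268) and grip (262–300, 211–251) to within about a millimetre. I descend along the tool axis and grip.

```bash
python3 - <<'E'
from h import *
Q2=ori(82.9,22)@R.from_euler('z',180,degrees=True).as_matrix()
chain([(tcp([.484,-.243,.062],Q2),Q2)])
E
```

```text
[0.01, -0.0, 0.03, -0.0, 0.0, 0.8]
```

Emit:
move_arm(
  plan=[
    [[0.01, 0, 0.03, 0, 0, 0.12, 0], [0.01, 0, 0.03, 0, 0, 0.3, 0], [0.01, 0, 0.03, 0, 0, 0.48, 0], [0.01, 0, 0.03, 0, 0, 0.65, 0], [0.01, 0, 0.03, 0, 0, 0.76, 0], [0.01, 0, 0.03, 0, 0, 0.8, 0], [0.01, 0, 0.03, 0, 0, 0.8, 0.2], [0.01, 0, 0.03, 0, 0, 0.8, 0.5]],
  ],
  force=50,
)

```text
t: 33.45
tcp_pos: [0.483, -0.2432, 0.0649]
tool_rot: [0.98, -0.062, 0.191, 0.01]
force: [1.0, 0.3, 0.3]
finger_gap: 0.606
```

Emit:
move_arm(
  plan=[
    [[0, 0, 0, 0, 0, 0, 0.6], [0, 0, 0, 0, 0, 0, 0.7], [0, 0, 0, 0, 0, 0, 0.85], [0, 0, 0, 0, 0, 0, 1], [0, 0, 0, 0, 0, 0, 1], [0, 0, 0, 0, 0, 0, 1], [0, 0, 0, 0, 0, 0, 1], [0, 0, 0, 0, 0, 0, 1]],
  ],
)

```text
t: 34.45
tcp_pos: [0.483, -0.2433, 0.0649]
tool_rot: [0.98, -0.062, 0.191, 0.01]
force: [-1.7, 0.6, 5.4]
finger_gap: 0.275
```

```bash
python3 - <<'E'
from h import *
Rz=R.from_euler('z',180,degrees=True).as_matrix()
p,Rm=now();print(p,Rm.round(3).tolist())
Q=ori(78.4,22)@Rz
hg=.065  # measured grasp height above stamp base set below
hg=p[2]+.003*Rm[2,2];print("grasp height",hg)
g=lambda x,y,b:(tcp(cad(37.5+x,y,b+hg*1000),Q),Q)   # stamp centre x rel. bay, base height b
up=(p+[0,0,.07],Rm);e=g(-60,44,105)
mid=[(up[0]+(e[0]-up[0])*f,Q if f>.3 else Rm) for f in(.25,.5,.75,1)]
chain([up]+mid+[g(-14,44,95),g(-14,44,50),g(-9,44,7)])
E
```

```text
[ 0.48302148 -0.24328294  0.06486612] [[0.919, -0.125, 0.373], [-0.118, -0.992, -0.043], [0.376, -0.004, -0.927]]
grasp height 0.062085852270629224
[0.0, 0.0, 0.0, 0.26, -0.0, -0.65]
[0.0, 0.0, 0.0, 0.03, -1.12, -0.08]
[-0.04, -0.0, 0.09, 0.03, -1.12, -0.08]
[0.0, 0.0, 0.0, -0.05, -1.12, -0.11]
[0.0, 0.0, 0.0, -0.05, -1.12, -0.11]
[0.0, 0.0, 0.0, 0.39, -0.0, 0.27]
[0.0, 0.0, 0.0, -0.17, -0.0, 0.42]
[0.0, 0.0, 0.0, -0.11, 0.0, 0.42]
```

Emit:
move_arm(
  plan=[
    [[0, 0, 0, 0.04, 0, -0.09, 1], [0, 0, 0, 0.1, 0, -0.25, 1], [0, 0, 0, 0.17, 0, -0.43, 1], [0, 0, 0, 0.24, -0.1, -0.6, 1], [0, 0, 0, 0.31, -0.25, -0.77, 1], [0, 0, 0, 0.37, -0.45, -0.93, 1], [0, 0, 0, 0.37, -0.6, -0.93, 1], [0, 0, 0, 0.37, -0.65, -0.93, 1]],
  ],
)

```text
t: 35.45
tcp_pos: [0.49, -0.1776, 0.164]
tool_rot: [0.98, -0.062, 0.19, 0.009]
force: [0.4, 1.0, -2.3]
finger_gap: 0.27
```

Emit:
move_arm(
  plan=[
    [[0, 0, 0, 0, -0.12, 0, 1], [-0.01, 0, 0.02, 0, -0.32, 0, 1], [-0.02, 0, 0.04, 0, -0.52, 0, 1], [-0.03, 0, 0.06, 0, -0.72, 0, 1], [-0.04, 0, 0.08, 0, -0.9, 0, 1], [-0.04, 0, 0.09, 0, -1, 0, 1], [-0.04, 0, 0.09, 0, -1, 0, 1], [-0.04, 0, 0.09, 0, -1, 0, 1]],
  ],
)

```text
t: 36.45
tcp_pos: [0.5031, -0.08, 0.165]
tool_rot: [0.977, -0.1, 0.19, 0.018]
force: [0.9, 0.5, -2.9]
finger_gap: 0.272
```

Emit:
move_arm(
  plan=[
    [[0, 0, 0, 0, -0.12, 0, 1], [0, 0, 0, 0, -0.32, 0, 1], [0, 0, 0, 0, -0.52, 0, 1], [0, 0, 0, 0, -0.72, 0, 1], [0, 0, 0, 0, -0.9, 0, 1], [0, 0, 0, 0, -1, 0, 1], [0, 0, 0, 0, -1, 0, 1], [0, 0, 0, 0, -1, 0, 1]],
  ],
)

```text
t: 37.45
tcp_pos: [0.5232, 0.0175, 0.1654]
tool_rot: [0.976, -0.1, 0.19, 0.018]
force: [-0.3, 0.1, -1.8]
finger_gap: 0.27
```

```bash
python3 - <<'E'
from h import *
from station import status
s=status.sense();print(s["q"].round(2),s["finger_gap"],tocad(s["tcp_pos"]))
Rz=R.from_euler('z',180,degrees=True).as_matrix();Q=ori(78.4,22)@Rz;hg=.062
g=lambda x,y,b:(tcp(cad(37.5+x,y,b+hg*1000),Q),Q)
p,Rm=now();e=g(-60,44,105)
chain([((p+e[0])/2,Q),e,g(-14,44,95),g(-14,44,50),g(-9,44,7)])
E
```

```text
[-0.18  0.46  2.03 -0.03  0.27  1.63] 0.27034315448662927 [  -1.3 -140.6  165.4]
[-0.0, -0.0, -0.0, -0.1, -0.92, -0.06]
[0.0, 0.0, 0.0, -0.1, -0.92, -0.06]
[0.0, 0.0, 0.0, 0.39, 0.0, 0.27]
[0.0, 0.0, 0.0, -0.17, -0.0, 0.42]
[0.0, 0.0, 0.0, -0.11, 0.0, 0.42]
```

Emit:
move_arm(
  plan=[
    [[0, 0, 0, -0.01, -0.12, -0.01, 1], [0, 0, 0, -0.03, -0.3, -0.02, 1], [0, 0, 0, -0.05, -0.5, -0.03, 1], [0, 0, 0, -0.08, -0.7, -0.05, 1], [0, 0, 0, -0.1, -0.85, -0.06, 1], [0, 0, 0, -0.1, -0.92, -0.06, 1], [0, 0, 0, -0.1, -0.92, -0.06, 1], [0, 0, 0, -0.1, -0.92, -0.06, 1]],
  ],
)

```text
t: 38.45
tcp_pos: [0.5304, 0.1099, 0.1674]
tool_rot: [0.977, -0.1, 0.19, 0.018]
force: [-0.4, -0.3, -1.7]
finger_gap: 0.269
```

Emit:
move_arm(
  plan=[
    [[0, 0, 0, -0.01, -0.12, -0.01, 1], [0, 0, 0, -0.03, -0.3, -0.02, 1], [0, 0, 0, -0.05, -0.5, -0.03, 1], [0, 0, 0, -0.08, -0.7, -0.05, 1], [0, 0, 0, -0.1, -0.85, -0.06, 1], [0, 0, 0, -0.1, -0.92, -0.06, 1], [0, 0, 0, -0.1, -0.92, -0.06, 1], [0, 0, 0, -0.1, -0.92, -0.06, 1]],
  ],
)

```text
t: 39.45
tcp_pos: [0.5376, 0.2023, 0.1694]
tool_rot: [0.977, -0.1, 0.19, 0.019]
force: [-0.3, -0.3, -0.9]
finger_gap: 0.274
```

```bash
python3 - <<'E'
from h import *
from station import status
s=status.sense();print(s["q"].round(2),s["finger_gap"],tocad(s["tcp_pos"]))
Rz=R.from_euler('z',180,degrees=True).as_matrix();Q=ori(78.4,22)@Rz;hg=.062
g=lambda x,y,b:(tcp(cad(37.5+x,y,b+hg*1000),Q),Q)
chain([g(-14,44,95),g(-14,44,50),g(-10,44,7)])
E
```

```text
[ 0.24  0.51  1.86 -0.38  0.44  2.34] 0.2739795742434961 [-24.4  43.3 169.4]
[-0.0, 0.0, -0.0, 0.4, -0.01, 0.26]
[0.0, 0.0, 0.0, -0.17, -0.0, 0.42]
[0.0, 0.0, 0.0, -0.12, -0.0, 0.41]
```

Emit:
move_arm(
  plan=[
    [[0, 0, 0, 0.06, -0.01, 0.04, 1], [0, 0, 0, 0.13, -0.01, 0.09, 1], [0, 0, 0, 0.21, -0.01, 0.14, 1], [0, 0, 0, 0.29, -0.01, 0.19, 1], [0, 0, 0, 0.35, -0.01, 0.23, 1], [0, 0, 0, 0.39, -0.01, 0.26, 1], [0, 0, 0, 0.39, -0.01, 0.26, 1], [0, 0, 0, 0.39, -0.01, 0.26, 1]],
  ],
)

```text
t: 40.45
tcp_pos: [0.5815, 0.1946, 0.1592]
tool_rot: [0.977, -0.1, 0.189, 0.019]
force: [-3.0, 0.7, -2.7]
finger_gap: 0.27
```

Emit:
move_arm(
  plan=[
    [[0, 0, 0, -0.02, 0, 0.05, 1], [0, 0, 0, -0.05, 0, 0.12, 1], [0, 0, 0, -0.08, 0, 0.19, 1], [0, 0, 0, -0.11, 0, 0.26, 1], [0, 0, 0, -0.14, 0, 0.34, 1], [0, 0, 0, -0.17, 0, 0.42, 1], [0, 0, 0, -0.17, 0, 0.42, 1], [0, 0, 0, -0.17, 0, 0.42, 1]],
  ],
)

```text
t: 41.45
tcp_pos: [0.5831, 0.1949, 0.1148]
tool_rot: [0.976, -0.1, 0.19, 0.018]
force: [0.3, 0.1, -1.9]
finger_gap: 0.272
```

```bash
python3 - <<'E'
from h import *
from station import status
s=status.sense();print(s["q"].round(2),s["finger_gap"],tocad(s["tcp_pos"]),(RC.T@s["force"]).round(1))
Rz=R.from_euler('z',180,degrees=True).as_matrix();Q=ori(78.4,22)@Rz;hg=.062
g=lambda x,y,b:(tcp(cad(37.5+x,y,b+hg*1000),Q),Q)
chain([g(-11,44,9)])
E
```

```text
[ 0.21  0.65  1.8  -0.43  0.37  2.36] 0.2720159789716181 [ 21.7  45.2 114.8] [ 0.3  0.1 -1.9]
[-0.0, -0.0, -0.0, -0.12, 0.01, 0.39]
```

Emit:
move_arm(
  plan=[
    [[0, 0, 0, -0.02, 0.01, 0.06, 1], [0, 0, 0, -0.04, 0.01, 0.13, 1], [0, 0, 0, -0.06, 0.01, 0.2, 1], [0, 0, 0, -0.08, 0.01, 0.27, 1], [0, 0, 0, -0.1, 0.01, 0.33, 1], [0, 0, 0, -0.12, 0.01, 0.37, 1], [0, 0, 0, -0.125, 0.01, 0.39, 1], [0, 0, 0, -0.125, 0.01, 0.39, 1]],
  ],
)

```text
t: 42.45
tcp_pos: [0.5857, 0.1933, 0.0738]
tool_rot: [0.977, -0.1, 0.19, 0.018]
force: [0.5, -0.2, -1.9]
finger_gap: 0.276
```

Emit:
move_arm(
  plan=[
    [[0, 0, 0, -0.004, 0, 0.01, 1], [0, 0, 0, -0.008, 0, 0.02, 1], [0, 0, 0, -0.012, 0, 0.03, 1], [0, 0, 0, -0.016, 0, 0.037, 1], [0, 0, 0, -0.016, 0, 0.037, 1], [0, 0, 0, -0.016, 0, 0.037, 1], [0, 0, 0, -0.016, 0, 0.037, 1], [0, 0, 0, -0.016, 0, 0.037, 1]],
  ],
)

```text
t: 43.45
tcp_pos: [0.5856, 0.1933, 0.0699]
tool_rot: [0.977, -0.1, 0.19, 0.018]
force: [0.4, -0.3, 0.1]
finger_gap: 0.271
```

```bash
python3 - <<'E'
from h import *
from station import status,snapshot
s=status.sense();print(s["q"].round(2),s["finger_gap"],tocad(s["tcp_pos"]),(RC.T@s["force"]).round(1))
a=snapshot("top")["img"];b=snapshot("scene")["img"];w=snapshot("wrist")["img"]
f=lambda i,s:cv2.resize(i,None,fx=s,fy=s,interpolation=cv2.INTER_CUBIC)
cv2.imwrite("pics/p1.png",np.hstack([f(a[150:270,140:260],3.3)[:396,:396],f(w,.7071)[:,:396] if 0 else f(b[130:250,280:400],3.3)[:396,:396]])[...,::-1])
E
```

```text
[ 0.2   0.73  1.81 -0.56  0.28  2.49] 0.2709452786556257 [24.5 44.1 69.9] [ 0.4 -0.3  0.1]
```

View pics/p1.png

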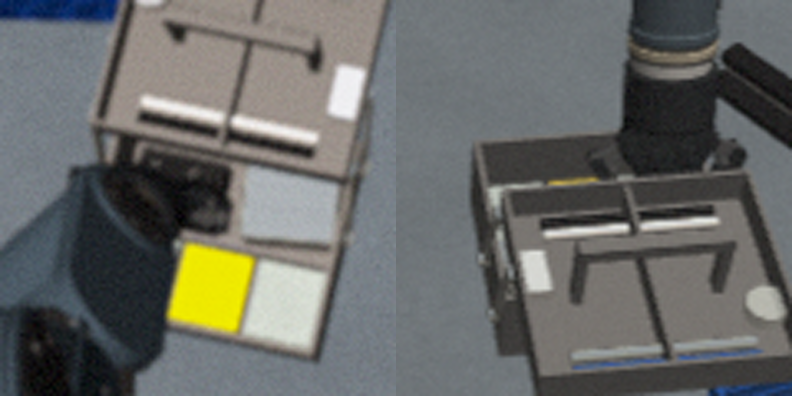

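The crops show the stamp in the bay at about (175,165) in the left panel. It sits left of the tin at (290,205), under the tray's front edge. The wrist load has dropped from 1.9 N to 0, so it stands on the floor. I release and back out along the tool axis.

Emit:
move_arm(
  plan=[
    [[0, 0, 0, 0, 0, 0, 0.65], [0, 0, 0, 0, 0, 0, 0.5], [0, 0, 0, 0, 0, 0, 0.45], [0, 0, 0, 0, 0, 0, 0.45], [0, 0, 0, 0, 0, -0.1, 0.45], [0, 0, 0, 0, 0, -0.25, 0.45], [0, 0, 0, 0, 0, -0.45, 0.45], [0, 0, 0, 0, 0, -0.65, 0.45]],
  ],
)

```text
t: 44.6
tcp_pos: [0.5612, 0.1983, 0.1316]
tool_rot: [0.976, -0.1, 0.19, 0.018]
force: [-0.4, -0.5, 0.8]
finger_gap: 0.554
```

```bash
python3 - <<'E'
from h import *
from station import status,snapshot
s=status.sense();print(s["q"].round(2),s["finger_gap"],tocad(s["tcp_pos"]),(RC.T@s["force"]).round(1))
H=ori(-11.6);hp=np.r_[cad(*[arc(1.396)[0],0,0])[:2],.191]
print("open grip",hp)
p,Rm=now();a=tcp(cad(-10,20,215),ori(-11.6,8)) 
# jaw az now -101.6; target -11.6 (=+90 about world z => -90 about tool z)
M=ori(-56.6,12)
up=hp+[0,0,.08]
m1=p+[ -.01,-.01,.085]
chain([(m1,Rm@R.from_euler('z',-44,degrees=True).as_matrix()),(cad(70,10,280),H),(up,H),(hp,H)])
E
```

```text
[ 0.22  0.6   1.84 -0.43  0.38  2.37] 0.5537399486285937 [ -0.5  44.1 131.6] [-0.3 -0.6  0.8]
open grip [0.68296146 0.12828169 0.191     ]
[-0.0, -0.0, -0.98, 0.25, 0.12, -0.82]
[0.46, -0.2, -1.01, 0.54, 0.83, -0.29]
[0.0, 0.0, 0.0, -0.1, 0.63, 0.09]
[0.0, 0.0, 0.0, 0.0, 0.0, 0.8]
```

Emit:
move_arm(
  plan=[
    [[0, 0, 0, 0.04, 0.02, -0.15, 0.45], [0, 0, -0.1, 0.1, 0.04, -0.35, 0.3], [0, 0, -0.3, 0.15, 0.06, -0.55, 0.2], [0, 0, -0.5, 0.2, 0.09, -0.75, 0.1], [0, 0, -0.7, 0.25, 0.12, -0.82, 0], [0, 0, -0.88, 0.25, 0.12, -0.82, 0], [0, 0, -0.98, 0.25, 0.12, -0.82, 0], [0, 0, -0.98, 0.25, 0.12, -0.82, 0]],
  ],
)

```text
t: 45.6
tcp_pos: [0.5514, 0.1879, 0.2165]
tool_rot: [0.943, 0.274, 0.17, 0.088]
force: [-0.4, 0.0, 0.4]
finger_gap: 1.0
```

```bash
python3 - <<'E'
from h import *
from station import status,snapshot
s=status.sense();print(s["q"].round(2),tocad(s["tcp_pos"]))
H=ori(-11.6);hp=np.array([.683,.128,.191]);up=hp+[0,0,.08]
chain([(cad(70,10,280),H),(up,H),(hp,H)])
d=snapshot("top");P=cloud(d);dark=d["img"].max(-1)<75
q=(P-C)@RC*1000
for lo,hi in((20,45),(60,90)):
    m=dark&(q[...,0]>-8)&(q[...,0]<80)&(q[...,1]>-5)&(q[...,1]<94)&(P[...,2]*1000>lo)&(P[...,2]*1000<hi)
    if m.sum()>8: print(lo,m.sum(),cv2.minAreaRect(q[m][:,:2].astype(np.float32)),np.median(q[m],0).round(1),q[m].min(0).round(),q[m].max(0).round())
m=(q[...,0]>-8)&(q[...,0]<40)&(q[...,1]<0)&(q[...,1]>-94)&(q[...,2]>48)&(q[...,2]<62);print("tin",q[m].min(0),q[m].max(0),np.median(q[m][:,2]))
np.savez("pics/top2.npz",**d)
E
```

```text
[ 0.21  0.44  1.81 -0.28  0.55  1.43] [ -8.   32.  216.5]
[0.46, -0.2, -1.01, 0.54, 0.83, -0.3]
[0.0, 0.0, 0.0, -0.1, 0.63, 0.09]
[0.0, 0.0, 0.0, 0.0, 0.0, 0.8]
20 239 ((22.40117645263672, 50.366878509521484), (57.1645622253418, 86.49470520019531), 0.43761590123176575) [14.3 22.  36.1] [-6.  7. 20.] [51. 94. 45.]
tin [ -5.15871236 -93.31730738  48.28933139] [ 39.76118325 -12.14945279  61.8140891 ] 55.14709468662349
```

Emit:
move_arm(
  plan=[
    [[0.04, 0, -0.1, 0.05, 0.05, -0.08, 0], [0.12, -0.04, -0.3, 0.15, 0.15, -0.2, 0], [0.2, -0.08, -0.5, 0.27, 0.35, -0.3, 0], [0.3, -0.12, -0.7, 0.4, 0.55, -0.3, 0], [0.4, -0.17, -0.88, 0.5, 0.75, -0.3, 0], [0.46, -0.2, -1, 0.54, 0.83, -0.3, 0], [0.46, -0.2, -1, 0.54, 0.83, -0.3, 0], [0.46, -0.2, -1, 0.54, 0.83, -0.3, 0]],
  ],
)

```text
t: 46.65
tcp_pos: [0.6228, 0.1506, 0.279]
tool_rot: [0.778, 0.629, -0.0, -0.0]
force: [-0.3, -1.0, 0.2]
finger_gap: 1.001
```

```bash
python3 - <<'E'
from h import *
from station import status,snapshot
s=status.sense();print(s["q"].round(2),tocad(s["tcp_pos"]))
H=ori(-11.6);hp=np.array([.683,.128,.191]);up=hp+[0,0,.06]
chain([(up,H),(hp,H)])
d=snapshot("top");P=cloud(d);q=(P-C)@RC*1000
m=(q[...,2]>178)&(q[...,2]<200)&(abs(q[...,0]-133)<25)&(abs(q[...,1])<70);print(m.sum(),cv2.minAreaRect(q[m][:,:2].astype(np.float32)) if m.sum()>5 else 0)
dark=d["img"].max(-1)<75
for lo,hi in((20,45),(60,90)):
    m=dark&(q[...,0]>-8)&(q[...,0]<80)&(q[...,1]>-5)&(q[...,1]<90)&(q[...,2]>lo)&(q[...,2]<hi)
    if m.sum()>8: print(lo,m.sum(),np.median(q[m],0).round(1),q[m].min(0).round(),q[m].max(0).round())
E
```

```text
[ 0.06  0.52  1.36 -0.    1.26  0.27] [ 69.5   9.8 279. ]
[-0.0, 0.0, -0.01, -0.1, 0.64, 0.28]
[0.0, 0.0, 0.0, 0.0, 0.0, 0.6]
184 ((132.11532592773438, -24.354774475097656), (15.557867050170898, 70.58157348632812), 1.8379697799682617)
20 22 [38.9  8.3 31.1] [20.  7. 20.] [51. 14. 38.]
```

Emit:
move_arm(
  plan=[
    [[0, 0, -0.01, -0.02, 0.1, 0, 0], [0, 0, -0.01, -0.05, 0.3, 0, 0], [0, 0, -0.01, -0.1, 0.5, 0, 0], [0, 0, -0.01, -0.1, 0.64, 0.05, 0], [0, 0, -0.01, -0.1, 0.64, 0.25, 0], [0, 0, -0.01, -0.1, 0.64, 0.5, 0], [0, 0, -0.01, -0.1, 0.64, 0.75, 0], [0, 0, -0.01, -0.1, 0.64, 0.88, 0]],
  ],
)

```text
t: 47.7
tcp_pos: [0.6837, 0.1273, 0.1894]
tool_rot: [0.775, 0.632, -0.001, -0.001]
force: [0.3, 0.0, 0.6]
finger_gap: 1.001
```

Emit:
move_arm(
  plan=[
    [[0, 0, 0, 0, 0, 0, 0.4], [0, 0, 0, 0, 0, 0, 0.6], [0, 0, 0, 0, 0, 0, 0.75], [0, 0, 0, 0, 0, 0, 0.9], [0, 0, 0, 0, 0, 0, 1], [0, 0, 0, 0, 0, 0, 1], [0, 0, 0, 0, 0, 0, 1], [0, 0, 0, 0, 0, 0, 1]],
  ],
  force=60,
)

```text
t: 48.7
tcp_pos: [0.6829, 0.1276, 0.1927]
tool_rot: [0.774, 0.633, -0.001, -0.001]
force: [-4.8, 1.4, 4.8]
finger_gap: 0.148
```

```bash
python3 - <<'E'
from h import *
from station import status
s=status.sense();print(s["q"].round(2),s["finger_gap"],tocad(s["tcp_pos"]),(RC.T@s["force"]).round(1))
for lo,hi in((1.396,1.0),(1.0,.68),(.68,.4),(.4,.18),(.18,0)):
    a=np.linspace(lo,hi,9)[1:];x0,z0=arc(lo)
    print([( float(round((arc(q)[0]-x0)/100,3)),float(round(-(arc(q)[1]-z0)/100,3))) for q in a])
E
```

```text
[ 0.02  0.69  1.29 -0.    1.16  0.23] 0.1483777091171836 [133.   -0.7 192.7] [-5.   0.4  4.8]
[(-0.052, -0.017), (-0.104, -0.032), (-0.157, -0.044), (-0.211, -0.054), (-0.265, -0.061), (-0.319, -0.065), (-0.373, -0.066), (-0.428, -0.065)]
[(-0.044, 0.003), (-0.088, 0.008), (-0.131, 0.014), (-0.174, 0.022), (-0.217, 0.032), (-0.26, 0.044), (-0.302, 0.057), (-0.343, 0.072)]
[(-0.036, 0.014), (-0.071, 0.03), (-0.105, 0.047), (-0.139, 0.065), (-0.173, 0.084), (-0.205, 0.105), (-0.237, 0.126), (-0.268, 0.149)]
[(-0.024, 0.019), (-0.047, 0.038), (-0.07, 0.058), (-0.092, 0.078), (-0.114, 0.099), (-0.135, 0.121), (-0.156, 0.143), (-0.176, 0.166)]
[(-0.016, 0.019), (-0.031, 0.038), (-0.046, 0.058), (-0.061, 0.078), (-0.075, 0.099), (-0.088, 0.119), (-0.101, 0.14), (-0.114, 0.162)]
```

Emit:
move_arm(
  plan=[
    [[0, 0, 0, 0, -0.05, -0.017, 1], [0, 0, 0, 0, -0.105, -0.032, 1], [0, 0, 0, 0, -0.157, -0.044, 1], [0, 0, 0, 0, -0.21, -0.054, 1], [0, 0, 0, 0, -0.265, -0.061, 1], [0, 0, 0, 0, -0.32, -0.065, 1], [0, 0, 0, 0, -0.373, -0.066, 1], [0, 0, 0, 0, -0.428, -0.065, 1]],
  ],
)

```text
t: 49.7
tcp_pos: [0.6425, 0.1357, 0.1992]
tool_rot: [0.775, 0.632, 0.0, 0.001]
force: [0.1, -1.2, 6.8]
finger_gap: 0.152
```

Emit:
move_arm(
  plan=[
    [[0, 0, 0, 0, -0.044, 0.003, 1], [0, 0, 0, 0, -0.088, 0.008, 1], [0, 0, 0, 0, -0.131, 0.014, 1], [0, 0, 0, 0, -0.174, 0.022, 1], [0, 0, 0, 0, -0.217, 0.032, 1], [0, 0, 0, 0, -0.26, 0.044, 1], [0, 0, 0, 0, -0.302, 0.057, 1], [0, 0, 0, 0, -0.343, 0.072, 1]],
  ],
)

```text
t: 50.7
tcp_pos: [0.6062, 0.1431, 0.1915]
tool_rot: [0.775, 0.633, -0.002, -0.001]
force: [-5.0, 0.4, 8.4]
finger_gap: 0.148
```

Emit:
move_arm(
  plan=[
    [[0, 0, 0, 0, -0.036, 0.014, 1], [0, 0, 0, 0, -0.071, 0.03, 1], [0, 0, 0, 0, -0.105, 0.047, 1], [0, 0, 0, 0, -0.139, 0.065, 1], [0, 0, 0, 0, -0.173, 0.084, 1], [0, 0, 0, 0, -0.205, 0.105, 1], [0, 0, 0, 0, -0.237, 0.126, 1], [0, 0, 0, 0, -0.268, 0.149, 1]],
  ],
)

```text
t: 51.7
tcp_pos: [0.5781, 0.1487, 0.1747]
tool_rot: [0.775, 0.633, -0.004, -0.003]
force: [-5.1, 1.8, 3.2]
finger_gap: 0.149
```

```bash
python3 - <<'E'
from h import *
from station import status
s=status.sense();c=tocad(s["tcp_pos"]);print(s["finger_gap"],c,(RC.T@s["force"]).round(1))
print("expect at q=.4",arc(.4),"from closed")
E
```

```text
0.14905400399026422 [ 26.   -1.1 174.7] [-5.3  0.8  3.2]
expect at q=.4 (np.float64(28.952502195541705), np.float64(32.76853499353717)) from closed
```

Emit:
move_arm(
  plan=[
    [[0, 0, 0, 0, -0.02, 0.018, 1], [0, 0, 0, 0, -0.042, 0.036, 1], [0, 0, 0, 0, -0.064, 0.055, 1], [0, 0, 0, 0, -0.085, 0.075, 1], [0, 0, 0, 0, -0.106, 0.096, 1], [0, 0, 0, 0, -0.126, 0.117, 1], [0, 0, 0, 0, -0.146, 0.139, 1], [0, 0, 0, 0, -0.165, 0.16, 1]],
  ],
)

```text
t: 52.7
tcp_pos: [0.5618, 0.152, 0.158]
tool_rot: [0.775, 0.632, -0.004, -0.003]
force: [-4.4, 2.0, 0.3]
finger_gap: 0.152
```

Emit:
move_arm(
  plan=[
    [[0, 0, 0, 0, -0.015, 0.019, 1], [0, 0, 0, 0, -0.03, 0.037, 1], [0, 0, 0, 0, -0.045, 0.056, 1], [0, 0, 0, 0, -0.058, 0.075, 1], [0, 0, 0, 0, -0.072, 0.094, 1], [0, 0, 0, 0, -0.083, 0.112, 1], [0, 0, 0, 0, -0.093, 0.13, 1], [0, 0, 0, 0, -0.1, 0.145, 1]],
  ],
)

```text
t: 53.7
tcp_pos: [0.5527, 0.1539, 0.1442]
tool_rot: [0.775, 0.632, -0.003, -0.003]
force: [-7.1, 1.9, 8.2]
finger_gap: 0.153
```

```bash
python3 - <<'E'
from h import *
from station import status
s=status.sense();c=tocad(s["tcp_pos"]);print(s["finger_gap"],c,(RC.T@s["force"]).round(1), "closed ref",tocad([.5519,.1505,.1439]))
E
```

```text
0.1534472070211496 [ 1.000e-01 -1.100e+00  1.442e+02] [-7.4  0.5  8.2] closed ref [  0.   -4.6 143.9]
```

Emit:
move_arm(
  plan=[
    [[0, 0, 0, 0, -0.004, 0.006, 1], [0, 0, 0, 0, -0.008, 0.012, 1], [0, 0, 0, 0, -0.008, 0.015, 1], [0, 0, 0, 0, -0.008, 0.015, 1], [0, 0, 0, 0, -0.008, 0.01, 0.9], [0, 0, 0, 0, -0.008, 0.01, 0.7], [0, 0, 0, 0, -0.008, 0.01, 0.4], [0, 0, 0, 0, -0.008, 0.01, 0.3]],
  ],
)

```text
t: 54.7
tcp_pos: [0.5564, 0.1532, 0.1442]
tool_rot: [0.775, 0.632, 0.0, 0.001]
force: [0.0, -0.1, 0.7]
finger_gap: 0.699
```

Emit:
move_arm(
  plan=[
    [[0, 0, 0, 0, 0, 0, 0.3], [0, 0, 0, 0, 0, -0.08, 0.3], [0, 0, 0, 0, 0, -0.25, 0.3], [0, 0, 0, 0, 0, -0.45, 0.3], [0, 0, 0, 0, 0, -0.65, 0.3], [0, 0, 0, 0, 0, -0.85, 0.3], [0, 0, 0, 0, 0, -1, 0.3], [0, 0, 0, 0, 0, -1, 0.3]],
  ],
)

```text
t: 55.7
tcp_pos: [0.5569, 0.1535, 0.2463]
tool_rot: [0.775, 0.632, 0.002, 0.002]
force: [-0.2, 0.5, -0.7]
finger_gap: 0.695
```

Emit:
move_arm(
  plan=[
    [[0, 0, 0, 0, -0.1, -0.1, 0.3], [0, 0, 0, 0, -0.3, -0.2, 0.3], [0, 0, 0, 0, -0.5, -0.2, 0.3], [0, 0, 0, 0, -0.7, -0.2, 0.3], [0, 0, 0, 0, -0.9, -0.2, 0.3], [0, 0, 0, 0, -1, -0.2, 0.3], [0, 0, 0, 0, -1, -0.2, 0.3], [0, 0, 0, 0, -1, -0.2, 0.3]],
  ],
)

```text
t: 56.7
tcp_pos: [0.4587, 0.1734, 0.2645]
tool_rot: [0.775, 0.632, 0.0, 0.001]
force: [0.5, -0.5, 0.3]
finger_gap: 0.701
```

```bash
python3 - <<'E'
from h import *
from station import status,snapshot
s=status.sense();print(s["t"],s["force"].round(1),s["tcp_pos"])
a=snapshot("top");b=snapshot("scene")
for n,d in(("top",a),("scene",b)):
    q=(cloud(d)-C)@RC*1000
    m=(abs(q[...,0])<25)&(abs(q[...,1])<60)&(q[...,2]>130)&(q[...,2]<165);print(n,m.sum(),np.median(q[m],0).round(1) if m.sum() else 0)
    o=dict(np.load(f"pics/{n}0.npz"));oq=(cloud(o)-C)@RC*1000
    k=(abs(q[...,0])<85)&(abs(q[...,1])<95)&(q[...,2]>78)&(q[...,2]<92)&(oq[...,2]>78)&(oq[...,2]<92);print(" tray plate dz",np.median((q-oq)[k],0).round(2),k.sum())
f=lambda i,s:cv2.resize(i,None,fx=s,fy=s,interpolation=cv2.INTER_CUBIC)
cv2.imwrite("pics/fin.png",np.vstack([f(a["img"][60:330],.95)[:256],f(b["img"][:360],.95)])[...,::-1][:600])
E
```

```text
56.7 [ 0.5 -0.5  0.3] [0.45869842 0.17340336 0.26446734]
top 207 [ -1.1 -17.  146.4]
 tray plate dz [-0.   -0.    0.01] 2377
scene 284 [  5.   -4.  144.8]
 tray plate dz [ 0.06 -0.02  0.07] 1731
```

View pics/fin.png

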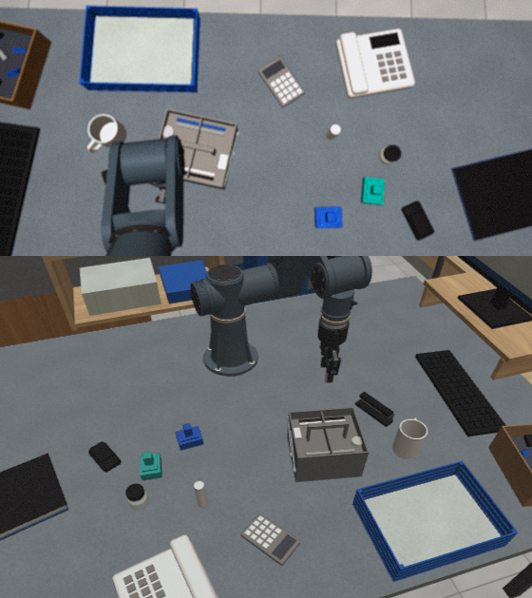

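The final view shows the tray closed, with its plate within 0.1 mm of the starting height. The black stamp is gone from the desk, the bystanders look unmoved and the arm is clear. Handing in.

```bash
python3 -c "
from station import manip
print(manip.sign_off())"
```

```text
the job is handed in; nothing more can be done
None
```

The job is done and handed in at about 57 s: the black stamp is in the rear bay and the tray is closed again. I swung the tray open by its handle, pushed the tin to the -y end of the bay, and stood the stamp on the floor beside it. I then lowered the tray, gripping the handle all the way down.

**Checks that passed:**
- **Stamp:** at set-down the wrist load fell from 1.9 N to about 0, with the grasp at the right height for the floor. A depth reading before closing showed the stamp's foot where I placed it.
- **Tray:** it sits within 0.1 mm of its starting closed height.
- **Surroundings:** the other things on the desk look unmoved, and the arm is clear and touching nothing.

**Not perfect:**
- **Tin:** it is flat and in the bay, but with about 7° of yaw left, so one corner touches the end wall rather than the whole side. A second push, at about 10 N, did not square it.
- **Arm limits:** during the first tin push joint 4 reached its limit and the tool rose about 10 mm. Joint 6 reached its limit near the stamp, so I turned the tool half a turn and carried on.
- **Pictures:** I viewed 11, one more than the budget.

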